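Draw a dowelled picture frame shut with the ratchet clamp and release it

ROBOT

A 6-joint arm with a two-finger parallel gripper is mounted at the origin on the work surface. World frame = base frame: x ahead of the robot, y to its left, z up, the work surface at z = 0. Lengths are in m, angles in rad, forces in N, time in s.
With the tool pointing down it reaches from about 0.225 to 0.875 m from the base axis. Payload 3.4 kg.
Tool frame: the origin (TCP) lies at the very end of the fingers, on their centre line; the grasp point (between the pads) lies behind it (manip.tcp_to_grasp is the z of the grasp point in the tool frame, in m); z points along the fingers, y is the direction in which the jaws open and shut (so a half turn about z gives the same grasp; the last joint's range is limited). The gripper opens to 85 mm and grips with 20 to 120 N. Pads are 22 mm wide; open, the fingers measure 114 mm over their backs; the gripper's body (76 mm by 85 mm) begins 54 mm behind the grasp point. The pads swing forward as they close: fully open they stand 13 mm farther back than shut.
Start: joints at [1.21, 0.276, 1.505, -0, 1.361, -0.121], TCP at [0.137, 0.559, 0.211] pointing down, gripper open.
Joint ranges: [-2.89, 2.89], [-0.75, 2.08], [0.22, 2.7], [-1.18, 4.32], [0.11, 2.71], [-2.7, 2.7]. Speed limits (rad/s): [2.57, 2.57, 3.14, 3.14, 3.14, 3.14].

INTERFACE

Orientations are given as a unit quaternion [w, x, y, z].
In Python, from rig import manip, eyes gives the robot as it stands.
- The arm moves only by the tool servo_tool, never from a script. Its argument "increments" is a list of rows, each an object with "slide": the shift along the tool's x, y, z in m, a list of three; "spin": the turn about the tool's z in degrees. A call has 1 to 8 rows; each row shifts and turns the commanded pose from where the row before left it, along the tool's axes as they then stand; what a row does not reach is not made up. A row lasts 1/10 s, in which the tool goes at most 50 mm and 8.59 degrees, less where a joint would pass 70% of its speed; a pose out of reach is approached as far as the arm can. A call is refused whole if a number of a shift passes 0.05 or a number of a turn 8.59, either way. A call with a gripper value outside its range is refused whole. "hand" is the opening, from 0 (shut) to 1 (fully open), set as the call begins (left out, the last holds). The fingers move at their own pace and stop on an object; "newtons" is the grip in N (left out, the last holds). Time passes only in rows, so rows that do not move let the fingers close. It gives the time, the measured TCP pose, the force and the opening at its end, in the units of the state.
- manip.get_state(): the state, without advancing time (a new reading comes with each control period).
- eyes.get_image(name): name is "side" or "top"; returns the picture (480x640x3 uint8, blue, green, red); there is no depth.
- eyes.calibration(name): a dict with "fx", "fy", "cx", "cy" (pixels), "rvec" (rotation vector, rad) and "tvec" (3), from world to camera coordinates, as OpenCV has them. Camera axes: x right, y down, z forward; pixel columns grow to the right and rows downward; lengths in m; the calibration is good to about 2 mm. A picture is of the moment at which its call begins. calibration takes no time and is no camera call.
- manip.sign_off(): hands the job in, once; it reports no verdict.
The state is a dict: "clock": time; "qpos": joint angles; "qd": joint speeds; "effort": joint torques, N m; "position": TCP position; "ee_rot": TCP orientation; "contact_force": force on the tool from outside, world axes, zero at the start; "moment": the same for the moment, N m; "width": finger opening in m.
Only numpy, scipy, OpenCV 4.12 (cv2) and the standard library are available. Lean on these libraries where they do the work, as an engineer would, in place of code of your own. Each camera call takes 0.05 s, during which the arm holds its last target.

TASK

Close up the little wooden picture frame: pump the trigger of the ratchet clamp it lies in until the loose end rail is drawn right home on its dowels and the trigger goes firm under your push, but do not lean on it any harder, the wood crushes. Then press and hold the thumb release until the jaw has run all the way back open, and leave the frame lying in place on the board, without disturbing the other things on the desk.

Things in the scene. Friction and masses are not known exactly. Their poses are not given: they have to be found in the camera images.
- board: Plywood assembly board, 200 x 370 x 18 mm, fixed on the desk, turned up to 20 degrees; a one-hand ratchet bar clamp is strapped flat on it. Origin: at desk level under the axis of the clamp's steel bar, z up. The bar runs along the board's y at x 0, 34 mm up. Both jaws reach to +x, round the frame; handle and trigger stick out to -x past the board's edge (x -30 mm), 22 mm above the desk.
- clamp: The clamp's fixed black body, 64 x 82 mm, top 50 mm above the desk: board x -22 to 42, y -165 to -83 mm. Origin and axes: the board's. It carries the fixed jaw (pad face at board y -75 mm) and the fixed handle (20 mm thick, 26 tall, 100 long) behind the trigger, on its -y side. The moving jaw, on the bar's +y end, is drawn towards -y.
- trigger_front (a point): Crown of the bowed front (+y side) of the trigger, 35 mm above the desk, 80 mm from the trigger's upright pivot (board x 25, y -135 mm). Grey upright blade 56 mm long, 8 thick, 24 tall (23 to 47 mm up), clear in front. At rest its free end leans 0.22 rad to +y: this point is near board x -51, y -110. It is pushed or squeezed to -y, towards the handle, 37 mm a full stroke. Span with the handle at rest: 70 mm.
- trigger (a joint): Trigger angle, rad: 0 at rest (springs back), 0.47 at its own hard stop. A full stroke draws the jaw 10 mm (two teeth), first 0.1 rad idle. Push at the crown: 2 to 7 N while the jaw runs free, 7 to 9 N (more when fast) while the rail slides; with the joint shut it goes firm, 1 N more per mm. A steady 10 to 14 N clamps well, over 16 N can crush the wood. Let it come fully back after each stroke.
- jaw (a joint): Travel of the moving jaw and bar, m: 0 fully open, grows as it closes (towards board -y), at most 0.048. The ratchet holds it in steps of 5 mm. With the release kept pressed a spring runs it back to 0 at some 35 mm/s.
- jaw_face (a point): Middle of the moving jaw's rubber pad face, 35 mm above the desk, at board x 70, y 100 mm when fully open. Axes as the board's.
- jaw_pad: Rubber pad of the moving jaw, 50 x 16 x 26 mm; gives 1 mm for every 8 N. Origin: that of the board when the jaw is fully open and the pad not squeezed; it moves along with the jaw. Axes as the board's.
- release_top (a point): Middle of the top of the thumb release: grey ribbed paddle, 18 x 18 mm, just in front of the clamp's body, over the bar, near board x 0, y -67, about 56 mm above the desk (the frame's top is at 36 mm). Pressed straight down it sinks 10 mm to a stop, taking 2 to 6 N; the ratchet lets go by the last 2 mm. Keep it down while the jaw runs back (1 to 2 s); let up early, the ratchet catches again.
- release (a joint): Release rocker, rad: about 0 up, 0.26 fully pressed.
- frame: Small dark-wood picture frame, loose, 120 mm (x) x 150 mm (y) when closed, sides 20 mm wide and 18 mm thick, lying flat on the board between the jaws (middle near board x 70). Origin: centre of its underside when closed. Axes about those of the board. Three sides are one piece; the fourth, the end rail on its +y side, stands off by 6 to 10 mm on two pale dowels.
- rail (a joint): How far the end rail stands off the frame, m: 0 is right home. The tight dowels hold it where it is; it slides at about 6 N.
- frame_mid (a point): Middle of the frame's opening, half-way up its thickness.
- dowel_tin: Open tin with spare dowels, 44 mm across, 35 mm tall, on the board beyond the moving jaw. Origin: centre of its underside. Leave alone.
- spare_rail_mid (a point): Middle of a spare dark-wood rail, 110 x 18 x 18 mm, lying on the board beside the frame. Leave alone.
- mallet_grip (a point): Handle of a wooden mallet lying on the desk. Leave alone.
- stapler: Desk stapler, 150 x 36 x 47 mm. Origin: centre of its underside. Leave alone.
- mug: Mug, 80 mm across, 92 mm tall. Origin: centre of its underside. Leave alone.
- glue: Glue bottle, 52 mm across, 120 mm tall. Origin: centre of its underside. Leave alone.
- slide_box: Card box, 77 x 117 x 58 mm. Origin: centre of its underside. Leave alone.
Mind the look-alikes: they are no part of the job. Leave any green or purple look-alike of the frame alone.

How it is judged:
On the way, in this order (a step that is already met when the one before it is completed fails the run):
1. the clamp has drawn the end rail right home and squeezes the frame firmly (rail within 1 mm of shut, at least 11 N between pad and frame) (value of joint rail below 0.001 m and contact force between jaw_pad and frame above 11 N), for 0.2 s.
2. the release lets the jaw run fully back (within 3 mm of fully open) (value of joint jaw below 0.003 m), for 0.1 s.
At the end, for the whole second after the job is handed in: The frame's end rail is home (within 1.5 mm), the jaw is fully back open (within 3 mm), trigger and release have sprung back, the pad is off the frame, and the frame lies still and flat on the board in the clamp's opening (its middle within 18 mm of board x 70 and between y -10 and 20 mm) (value of joint rail below 0.0015 m and value of joint jaw below 0.003 m and value of joint trigger below 0.05 rad and value of joint release below 0.2 rad and contact force between jaw_pad and frame below 0.5 N and z of frame_mid in the frame of board below 0.031 m and x of frame_mid in the frame of board between 0.052 and 0.088 m and y of frame_mid in the frame of board between -0.01 and 0.02 m and angle between frame's own z axis and vertical below 0.05 rad and linear speed of frame below 0.01 m/s); the robot touches nothing.
It fails at once if the frame is crushed: more than 34 N between the moving pad and the frame (contact force between jaw_pad and frame above 34 N).
It fails at once if another thing on the desk is moved by more than 30 mm (distance of any of dowel_tin, spare_rail_mid, mallet_grip, stapler, mug, glue, slide_box from where it was at the start of the episode above 0.03 m).
It also fails if it takes over 48 s, if anything falls off the work surface, if the arm or the gripper's body presses on something with over 40 N, if the wrist force passes 120 N, or if a joint passes its speed limit or range.

## Working session

There is one attempt and no reset: what is moved stays moved. The work goes in short steps, Python scripts to look and compute and a tool call to move; the robot and the scene stay as the last step left them, time stands still between calls to the robot, and variables do not carry over. Pictures are saved under pics/ and viewed, and the job is handed in when it is done.

Besides the shell and the picture viewer there is one more tool, called after "Call:" by a JSON object that holds its "method" and its "body", one argument or row to a line. servo_tool: Moves the arm, as the interface text tells. Its arguments: {"type":"object","properties":{"increments":{"type":"array","items":{"type":"object","properties":{"slide":{"type":"array","items":{"type":"number"}},"spin":{"type":"number"}}}},"hand":{"type":"number"},"newtons":{"type":"number"}},"required":["increments"]}

```bash
ls; mkdir -p pics; python3 - <<'E'
from rig import manip, eyes
import cv2
s=manip.get_state();print(s, manip.tcp_to_grasp)
for n in("side","top"):
    cv2.imwrite(f"pics/{n}0.png",eyes.get_image(n)); print(eyes.calibration(n))
E
```

```text
pics
{'clock': 0.0, 'qpos': array([ 1.21001813e+00,  2.76631840e-01,  1.50614640e+00,  3.67800775e-05,
        1.36073497e+00, -1.20990751e-01]), 'qd': array([ 2.47605501e-03,  7.16364673e-05, -1.98409425e-03, -1.80176641e-03,
        2.20242873e-03, -2.06055488e-04]), 'effort': array([-1.18075914e-03, -4.16774976e+01, -2.45800763e+01, -3.12705124e-04,
        1.12971343e-02,  2.62595518e-05]), 'position': array([0.13633974, 0.55800285, 0.20981348]), 'ee_rot': array([-2.46548740e-04,  1.19610464e-01,  9.92820434e-01, -9.28263692e-04]), 'contact_force': array([0.46391534, 0.10741479, 0.00640223]), 'moment': array([ 0.02744607,  0.00491479, -0.00268847]), 'width': 0.08524167883011485} -0.0187
{'fx': 507.9366345371016, 'fy': 507.9366345371016, 'cx': 319.7102614416296, 'cy': 235.18934716697947, 'rvec': array([ 2.25757101, -0.74513027,  0.30654312]), 'tvec': array([-0.41318596,  0.25341348,  1.10833929])}
{'fx': 533.468538703821, 'fy': 533.468538703821, 'cx': 317.5936052911818, 'cy': 226.42440000518232, 'rvec': array([ 2.13275611, -2.13618824,  0.16700839]), 'tvec': array([-0.01487667,  0.49694309,  1.19875055])}
```

View pics/side0.png

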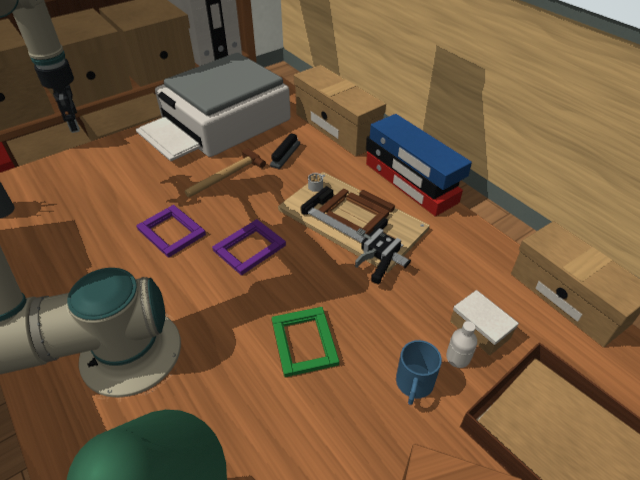

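View pics/top0.png

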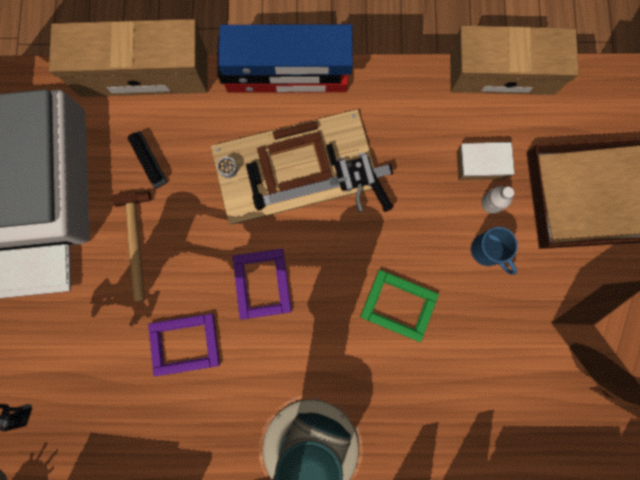

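```bash
cat > h.py <<'E'
import numpy as np, cv2
from rig import manip, eyes
def cast(n,uv,z):
    c=eyes.calibration(n);R=cv2.Rodrigues(c['rvec'])[0];t=c['tvec']
    uv=np.atleast_2d(uv).astype(float)
    d=np.c_[(uv[:,0]-c['cx'])/c['fx'],(uv[:,1]-c['cy'])/c['fy'],np.ones(len(uv))]@R
    o=-R.T@t
    return o+d*((z-o[2])/d[:,2])[:,None]
def proj(n,P):
    c=eyes.calibration(n);R=cv2.Rodrigues(c['rvec'])[0]
    p=np.atleast_2d(P)@R.T+c['tvec']
    return np.c_[p[:,0]/p[:,2]*c['fx']+c['cx'],p[:,1]/p[:,2]*c['fy']+c['cy']]
E
python3 - <<'E'
import cv2
a=cv2.imread('pics/top0.png')[100:230,200:410];cv2.imwrite('pics/topc.png',cv2.resize(a,None,fx=3.8,fy=3.8,interpolation=2))
a=cv2.imread('pics/side0.png')[165:290,270:440];cv2.imwrite('pics/sidec.png',cv2.resize(a,None,fx=4.5,fy=4.5,interpolation=2))
E
```

```text
(no output)
```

View pics/topc.png

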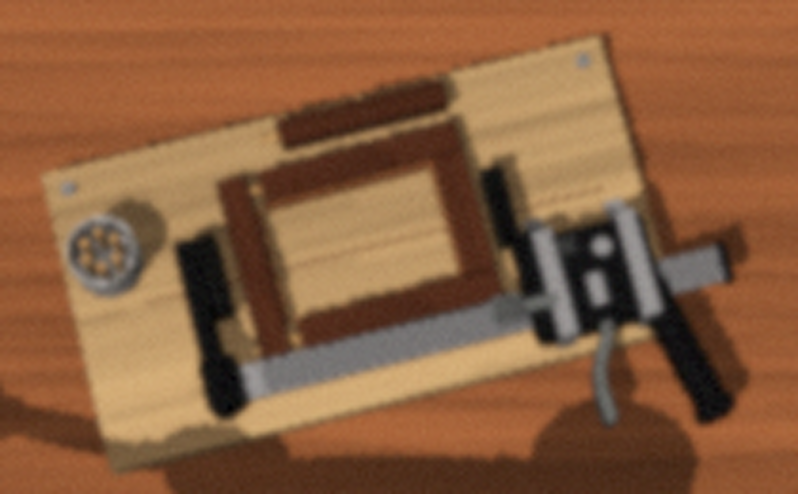

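View pics/sidec.png

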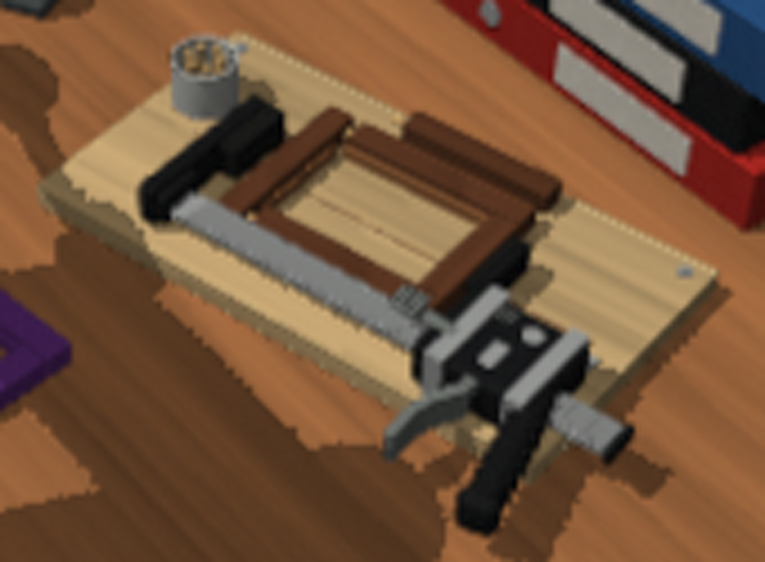

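```bash
cat > fit.py <<'E'
from h import *
# board outline by colour + minAreaRect-free: fit with corners in top; check in side
def px(l): return np.array(l)/3.8+[200,100]-0.37
def ps(l): return np.array(l)/4.5+[270,165]-0.39
T=cast('top',px([(42,174),(604,36),(115,470)]),.018)
S=cast('side',ps([(245,33),(717,270),(42,190)]),.018)
L=np.array([(.17,.185),(.17,-.185),(-.03,.185)])
for P in(T,S):
    d=P[0]-P[1];print(P.round(4).tolist(),np.linalg.norm(d[:2]),np.linalg.norm((P[0]-P[2])[:2]),np.arctan2(-d[0],d[1]))
def fit(P):
    A=L-L.mean(0);B=P[:,:2]-P[:,:2].mean(0)
    th=np.arctan2((A[:,0]*B[:,1]-A[:,1]*B[:,0]).sum(),(A*B).sum())
    R=np.array([[np.cos(th),-np.sin(th)],[np.sin(th),np.cos(th)]])
    return th,P[:,:2].mean(0)-R@L.mean(0)
for P in(T,S): print(fit(P))
th,o=fit((T+S)/2);print(th,o)
E
cat >> h.py <<'E'
def b2w(P,th,o):
    P=np.atleast_2d(P).astype(float);c,s=np.cos(th),np.sin(th)
    return np.c_[o[0]+c*P[:,0]-s*P[:,1],o[1]+s*P[:,0]+c*P[:,1],P[:,2]]
E
cat >> fit.py <<'E'
F=np.array([(0,-67,56),(-51,-110,35),(-22,-165,50),(-22,-83,50),(42,-83,50),(-30,-185,18),(45,100,48),(95,100,48),(70,-75,48)])/1e3
for n,off,k in(('top',(200,100),3.8),('side',(270,165),4.5)):
    im=cv2.imread(f'pics/{n}c.png')
    for u in proj(n,b2w(F,th,o)): cv2.circle(im,tuple(((u-off+.4)*k).astype(int).tolist()),4,(0,255,0),1)
    cv2.imwrite(f'pics/{n}f.png',im)
E
python3 fit.py
```

```text
[[0.7004, 0.2438, 0.018], [0.7918, -0.1164, 0.018], [0.5085, 0.1922, 0.018]] 0.3715759725820853 0.19871418122257414 0.24859957889891948
[[0.7045, 0.2356, 0.018], [0.7935, -0.1151, 0.018], [0.5095, 0.1849, 0.018]] 0.3617574869835383 0.20146218651308778 0.24864132009497286
(np.float64(0.2494522182964814), array([0.58195488, 0.02128432]))
(np.float64(0.25627811707384296), array([0.58485096, 0.01594736]))
0.2528380772421511 [0.58340011 0.01861764]
```

View overlays.

View pics/topf.png

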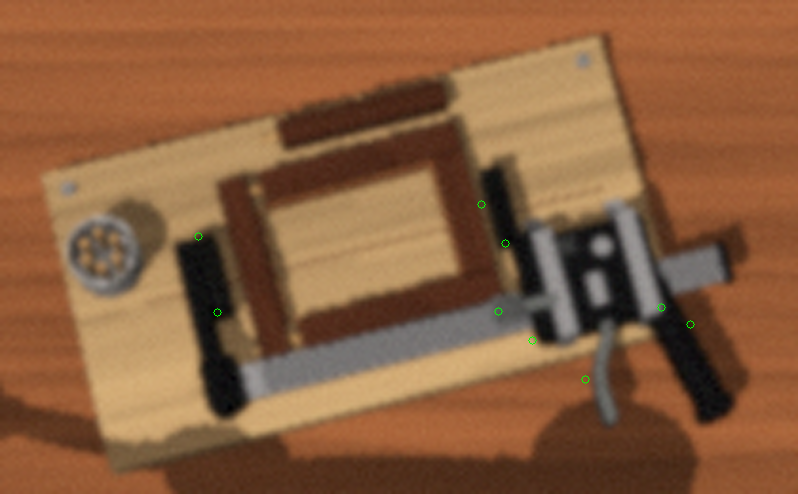

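View pics/sidef.png

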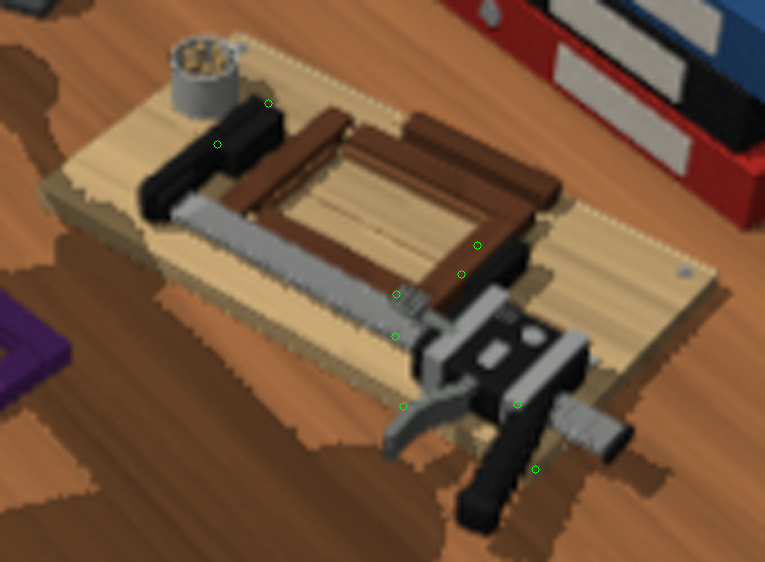

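```bash
python3 - <<'E'
import cv2
a=cv2.imread('pics/top0.png')[148:218,320:400];b=cv2.imread('pics/side0.png')[222:292,345:425]
f=lambda a:cv2.resize(a,None,fx=5,fy=5,interpolation=2)
cv2.imwrite('pics/z0.png',cv2.hconcat([f(a),f(b)]))
E
```

```text
(no output)
```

View pics/z0.png

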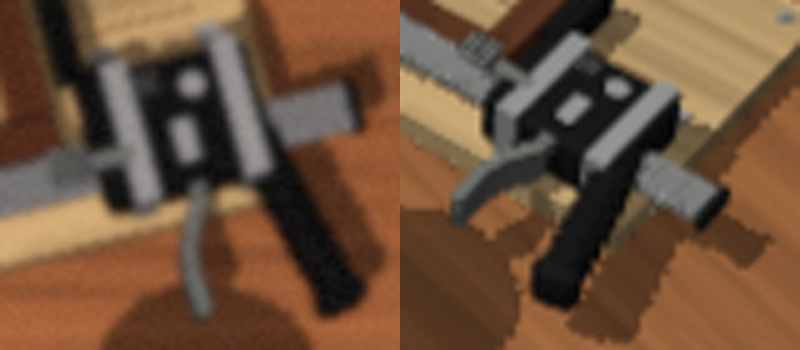

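```bash
cat > m.py <<'E'
from h import *
t=lambda l:np.array(l)/5+[320,148]-.4
s=lambda l:np.array(l)/5-[80,0]+[345,222]-.4
th=.250;o=np.array([.5833,.0186])
def w2b(P):
    d=np.atleast_2d(P)[:,:2]-o;c,sn=np.cos(th),np.sin(th)
    return np.c_[c*d[:,0]+sn*d[:,1],-sn*d[:,0]+c*d[:,1]]
for nm,a,b,z in[('release',(70,162),(480,47),.056),('crown',(182,250),(483,178),.035),('trig tip top',(203,316),(458,205),.047),('handle end',(340,300),(556,270),.048),('white dot',(193,83),(618,88),.050),('body cornerTop(-22,-83)',(110,208),None,.05),('bar end',(350,90),None,.04),('bar end',(350,130),None,.04)]:
    A=cast('top',t(a),z);print(nm,A.round(4),(w2b(A)*1e3).round(1))
    if b: 
        B=cast('side',s([b[0]-0+0,b[1]])+[0,0] if 0 else (np.array([b[0]-400,b[1]])/5+[345,222]-.4),z);print('   side',B.round(4),(w2b(B)*1e3).round(1))
E
python3 m.py
```

```text
release [[ 0.6036 -0.0531  0.056 ]] [[  2.  -74.5]]
   side [[ 0.6042 -0.0531  0.056 ]] [[  2.5 -74.6]]
crown [[ 0.5663 -0.1061  0.035 ]] [[ -47.3 -116.6]]
   side [[ 0.5608 -0.1094  0.035 ]] [[ -53.5 -118.5]]
trig tip top [[ 0.5323 -0.1146  0.047 ]] [[ -82.3 -116.4]]
   side [[ 0.5321 -0.1239  0.047 ]] [[ -84.8 -125.4]]
handle end [[ 0.5396 -0.1781  0.048 ]] [[ -91.1 -179.8]]
   side [[ 0.5425 -0.1839  0.048 ]] [[ -89.6 -186.1]]
white dot [[ 0.6431 -0.1112  0.05  ]] [[  25.9 -140.6]]
   side [[ 0.6453 -0.1127  0.05  ]] [[  27.6 -142.6]]
body cornerTop(-22,-83) [[ 0.5831 -0.0718  0.05  ]] [[-22.6 -87.5]]
bar end [[ 0.6424 -0.1862  0.04  ]] [[   6.6 -213. ]]
bar end [[ 0.6229 -0.1857  0.04  ]] [[ -12.2 -207.7]]
```

Call:
{"method": "servo_tool", "body": {
  "increments": [
    {"slide": [0, 0, 0], "spin": 7.75},
    {"slide": [0, 0, 0], "spin": 7.75},
    {"slide": [0, 0, 0], "spin": 7.75},
    {"slide": [0, 0, 0], "spin": 7.75},
    {"slide": [0, 0, 0], "spin": 7.75},
    {"slide": [0, 0, 0], "spin": 7.75},
    {"slide": [0, 0, 0], "spin": 7.75},
    {"slide": [0, 0, 0], "spin": 7.75}
  ],
  "hand": 0,
  "newtons": 60
}}

```text
clock: 0.9
position: [0.1364, 0.5582, 0.2102]
ee_rot: [0.0, 0.616, 0.788, -0.001]
contact_force: [-0.9, -0.5, 0.5]
width: -0.0002
```

```bash
cat >> h.py <<'E'
from scipy.spatial.transform import Rotation as Ro
TH=.25;O=np.array([.5865,.0122])
def st(goal=None):
    s=manip.get_state();q=s['ee_rot'];R=Ro.from_quat([q[1],q[2],q[3],q[0]]).as_matrix()
    d=np.array([s['position'][0]-O[0],s['position'][1]-O[1]]);c,n=np.cos(TH),np.sin(TH)
    print('t',round(s['clock'],2),'board',np.round([c*d[0]+n*d[1],-n*d[0]+c*d[1],s['position'][2]],4),'xang',np.degrees(np.arctan2(R[1,0],R[0,0])).round(1),'z',R[:,2].round(3))
    f=R.T@s['contact_force'];print('ftool',f.round(2),'w',round(s['width'],3))
    if goal is not None:
        print('slide',(R.T@(b2w(goal,TH,O)[0]-s['position'])).round(4))
E
python3 -c "
from h import *
st((-.053,-.085,.12))"
```

```text
t 0.9 board [-0.301   0.6404  0.2102] xang 103.9 z [-0.    -0.001 -1.   ]
ftool [-0.24 -0.95 -0.53] w -0.0
slide [-0.7237  0.2529  0.0907]
```

Call:
{"method": "servo_tool", "body": {
  "increments": [
    {"slide": [-0.045, 0.0158, 0]},
    {"slide": [-0.045, 0.0158, 0]},
    {"slide": [-0.045, 0.0158, 0]},
    {"slide": [-0.045, 0.0158, 0]},
    {"slide": [-0.045, 0.0158, 0]},
    {"slide": [-0.045, 0.0158, 0]},
    {"slide": [-0.045, 0.0158, 0]},
    {"slide": [-0.045, 0.0158, 0]}
  ]
}}

```text
$.increments[0]: bad value
```

Call:
{"method": "servo_tool", "body": {
  "increments": [
    {"slide": [-0.045, 0.0158, 0]},
    {"slide": [-0.045, 0.0158, 0]},
    {"slide": [-0.045, 0.0158, 0]},
    {"slide": [-0.045, 0.0158, 0]},
    {"slide": [-0.045, 0.0158, 0]},
    {"slide": [-0.045, 0.0158, 0]},
    {"slide": [-0.045, 0.0158, 0.03]},
    {"slide": [0, 0, 0.03]}
  ]
}}

```text
$.increments[0]: bad value
```

```bash
python3 -c "
from h import *
st((-.053,-.085,.028))"
```

```text
t 0.9 board [-0.301   0.6404  0.2102] xang 103.9 z [-0.    -0.001 -1.   ]
ftool [-0.24 -0.95 -0.53] w -0.0
slide [-0.7236  0.2529  0.1827]
```

Call:
{"method": "servo_tool", "body": {
  "increments": [
    {"slide": [-0.045, 0.0158, 0], "spin": 0},
    {"slide": [-0.045, 0.0158, 0], "spin": 0},
    {"slide": [-0.045, 0.0158, 0], "spin": 0},
    {"slide": [-0.045, 0.0158, 0], "spin": 0},
    {"slide": [-0.045, 0.0158, 0], "spin": 0},
    {"slide": [-0.045, 0.0158, 0], "spin": 0},
    {"slide": [-0.045, 0.0158, 0], "spin": 0},
    {"slide": [-0.045, 0.0158, 0], "spin": 0}
  ]
}}

```text
clock: 1.7
position: [0.3482, 0.239, 0.2106]
ee_rot: [-0.0, 0.614, 0.79, 0.0]
contact_force: [0.0, 0.5, -0.9]
width: 0.0001
```

```bash
python3 -c "
from h import *
st((-.053,-.085,.12))"
```

```text
t 1.7 board [-0.1748  0.2787  0.2106] xang 104.3 z [ 0.  0. -1.]
ftool [0.52 0.15 0.88] w 0.0
slide [-0.3637  0.1221  0.0905]
```

Call:
{"method": "servo_tool", "body": {
  "increments": [
    {"slide": [-0.045, 0.0152, 0], "spin": 0},
    {"slide": [-0.045, 0.0152, 0], "spin": 0},
    {"slide": [-0.045, 0.0152, 0], "spin": 0},
    {"slide": [-0.045, 0.0152, 0], "spin": 0},
    {"slide": [-0.045, 0.0152, 0], "spin": 0},
    {"slide": [-0.045, 0.0152, 0.03], "spin": 0},
    {"slide": [-0.045, 0.0152, 0.03], "spin": 0},
    {"slide": [-0.045, 0.0152, 0.03], "spin": 0}
  ]
}}

```text
clock: 2.5
position: [0.5463, -0.0667, 0.1295]
ee_rot: [-0.0, 0.614, 0.789, 0.0]
contact_force: [0.3, 0.9, -0.1]
width: 0.0002
```

```bash
python3 -c "
from h import *
st((-.053,-.085,.028))
for n in('side','top'):
    a=eyes.get_image(n);cv2.imwrite(f'pics/{n}1.png',a)
a=cv2.imread('pics/top1.png')[100:230,240:420];b=cv2.imread('pics/side1.png')[165:295,270:450]
f=lambda a:cv2.resize(a,None,fx=2.2,fy=2.2,interpolation=2)
cv2.imwrite('pics/z1.png',cv2.hconcat([f(a),f(b)]))
"
```

```text
t 2.5 board [-0.0584 -0.0665  0.1295] xang 104.2 z [ 0.  0. -1.]
ftool [0.82 0.48 0.08] w 0.0
slide [-0.0185  0.0054  0.1015]
```

View pics/z1.png

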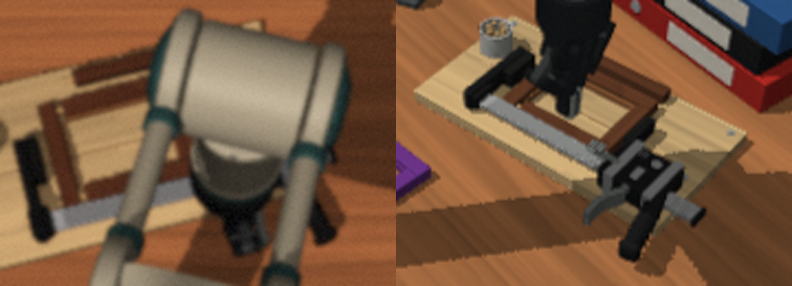

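```bash
python3 -c "
from h import *
st((-.053,-.087,.028))"
```

```text
t 2.6 board [-0.0592 -0.0687  0.1262] xang 104.0 z [-0.005 -0.    -1.   ]
ftool [ 0.08 -0.1   0.25] w 0.0
slide [-0.0184  0.0068  0.0981]
```

Call:
{"method": "servo_tool", "body": {
  "increments": [
    {"slide": [-0.009, 0.0035, 0.02], "spin": 0},
    {"slide": [-0.009, 0.0035, 0.02], "spin": 0},
    {"slide": [0, 0, 0.02], "spin": 0},
    {"slide": [0, 0, 0.02], "spin": 0},
    {"slide": [0, 0, 0.012], "spin": 0},
    {"slide": [0, 0, 0.006], "spin": 0},
    {"slide": [0, 0, 0], "spin": 0}
  ]
}}

```text
clock: 3.3
position: [0.5565, -0.0803, 0.0322]
ee_rot: [-0.001, 0.614, 0.79, -0.0]
contact_force: [0.8, 0.4, 0.5]
width: 0.0003
```

```bash
python3 -c "
from h import *
a=eyes.get_image('side');cv2.imwrite('pics/s2.png',cv2.resize(a[190:290,320:450],None,fx=5,fy=5,interpolation=2))
st((-.053,-.087,.028))"
```

```text
t 3.35 board [-0.0513 -0.0825  0.0329] xang 104.3 z [ 0.  0. -1.]
ftool [0.29 0.33 0.03] w 0.0
slide [-0.0045 -0.0017  0.0049]
```

View pics/s2.png

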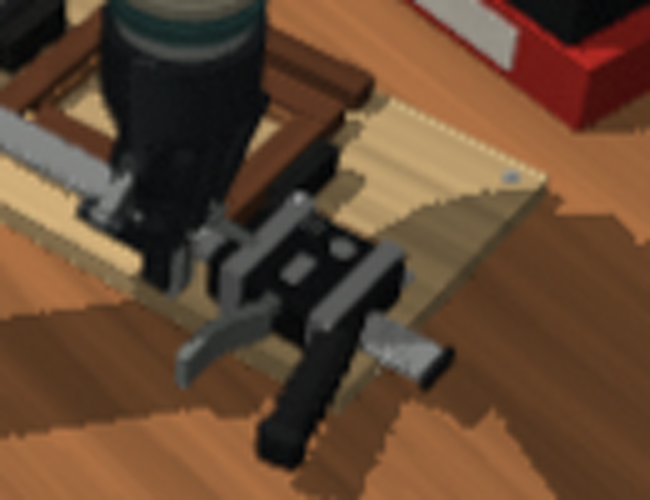

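Call:
{"method": "servo_tool", "body": {
  "increments": [
    {"slide": [-0.004, -0.002, 0.004], "spin": 0},
    {"slide": [-0.004, 0, 0.002], "spin": 0},
    {"slide": [-0.004, 0, 0], "spin": 0},
    {"slide": [-0.003, 0, 0], "spin": 0}
  ]
}}

```text
clock: 3.75
position: [0.5591, -0.0964, 0.0268]
ee_rot: [0.0, 0.614, 0.789, 0.0]
contact_force: [1.0, 0.2, -0.5]
width: 0.0003
```

```bash
python3 -c "
from h import *
st()"
```

```text
t 3.75 board [-0.0534 -0.0984  0.0268] xang 104.2 z [ 0.001 -0.    -1.   ]
ftool [-0.06  1.01  0.55] w 0.0
```

Call:
{"method": "servo_tool", "body": {
  "increments": [
    {"slide": [-0.005, 0, 0], "spin": 0},
    {"slide": [-0.005, 0, 0], "spin": 0},
    {"slide": [-0.005, 0, 0], "spin": 0},
    {"slide": [-0.005, 0, 0], "spin": 0}
  ]
}}

```text
clock: 4.15
position: [0.5638, -0.1156, 0.0266]
ee_rot: [0.0, 0.614, 0.789, 0.0]
contact_force: [-0.3, 0.3, -0.1]
width: 0.0
```

```bash
python3 -c "
from h import *
st()"
```

```text
t 4.15 board [-0.0536 -0.1182  0.0266] xang 104.3 z [ 0.  0. -1.]
ftool [ 0.36 -0.22  0.13] w 0.0
```

```bash
python3 -c "
from h import *
a=eyes.get_image('side');cv2.imwrite('pics/s3.png',cv2.resize(a[190:290,320:450],None,fx=5,fy=5,interpolation=2))
a=eyes.get_image('top');cv2.imwrite('pics/t3.png',cv2.resize(a[130:230,300:430],None,fx=5,fy=5,interpolation=2))
st()"
```

```text
t 4.25 board [-0.0534 -0.1186  0.0266] xang 104.2 z [ 0.001 -0.    -1.   ]
ftool [-1.06  0.37  0.83] w 0.0
```

View pics/s3.png

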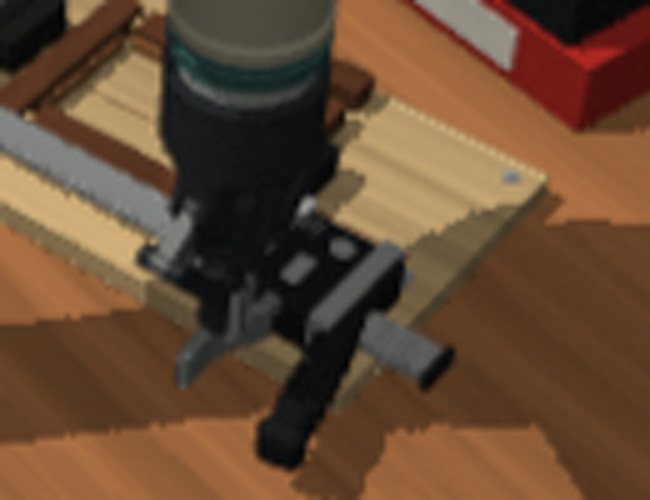

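View pics/t3.png

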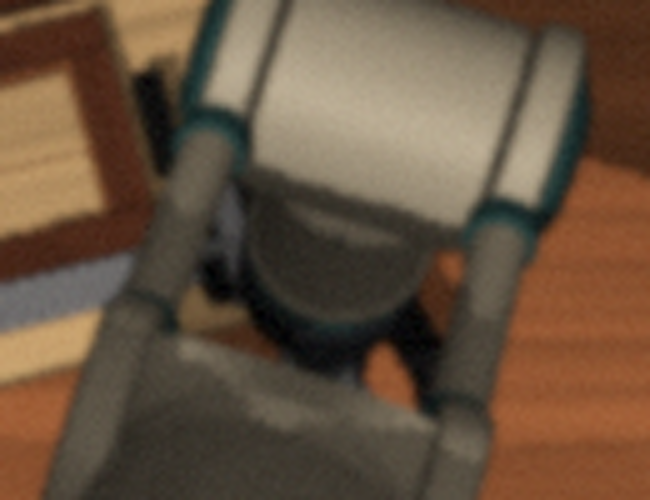

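```bash
python3 -c "
from h import *
p=manip.get_state()['position'];print(p)
print((proj('side',[p,p+[0,0,.02]])-[320,190]+.4)*5)
C=b2w([(-.051,-.110,.035),(-.051,-.110,.023),(-.051,-.110,.047),(0,-.067,.056),(-.022,-.083,.05),(.025,-.135,.05)],TH,O)
print((proj('side',C)-[320,190]+.4)*5)
"
```

```text
[ 0.564095   -0.11590986  0.02661252]
[[220.60233228 354.26256775]
 [223.03281292 326.86976306]]
[[210.35438931 332.00354398]
 [208.98980314 348.30490104]
 [211.73748413 315.4810824 ]
 [202.85726753 207.49641567]
 [202.26934068 253.89605454]
 [340.84940349 248.66455785]]
```

```bash
python3 -c "
from h import *
c=eyes.calibration('side');R=cv2.Rodrigues(c['rvec'])[0];print(-R.T@c['tvec'])
a=cv2.imread('pics/s3.png')[200:420,100:340];b=cv2.imread('pics/s2.png')[200:420,100:340]
cv2.imwrite('pics/z3.png',cv2.resize(cv2.hconcat([b,a]),None,fx=1.66,fy=1.66,interpolation=2))
"
```

```text
[-0.02616756 -0.73276299  0.96214898]
```

View pics/z3.png

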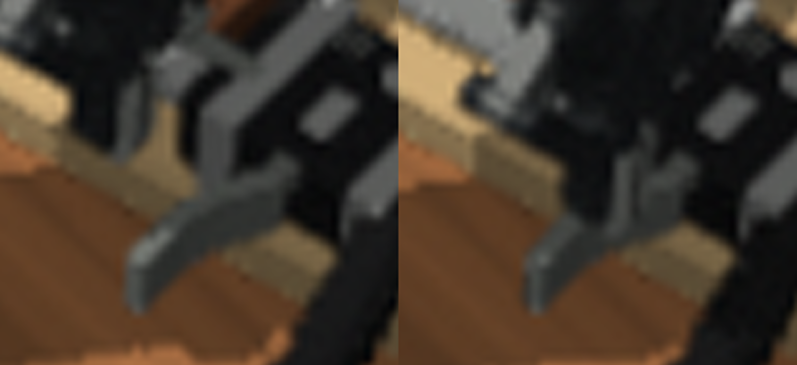

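Call:
{"method": "servo_tool", "body": {
  "increments": [
    {"slide": [-0.003, 0, 0], "spin": 0},
    {"slide": [-0.003, 0, 0], "spin": 0},
    {"slide": [0, 0, 0], "spin": 0}
  ]
}}

```text
clock: 4.55
position: [0.5654, -0.1213, 0.0266]
ee_rot: [0.0, 0.614, 0.789, 0.0]
contact_force: [0.1, -0.5, -0.4]
width: -0.0001
```

```bash
python3 -c "
from h import *
st()
a=eyes.get_image('side');cv2.imwrite('pics/s4.png',cv2.resize(a[230:274,340:388],None,fx=12,fy=12,interpolation=2))
"
```

```text
t 4.55 board [-0.0535 -0.1241  0.0266] xang 104.2 z [ 0. -0. -1.]
ftool [-0.5  -0.    0.39] w -0.0
```

View pics/s4.png

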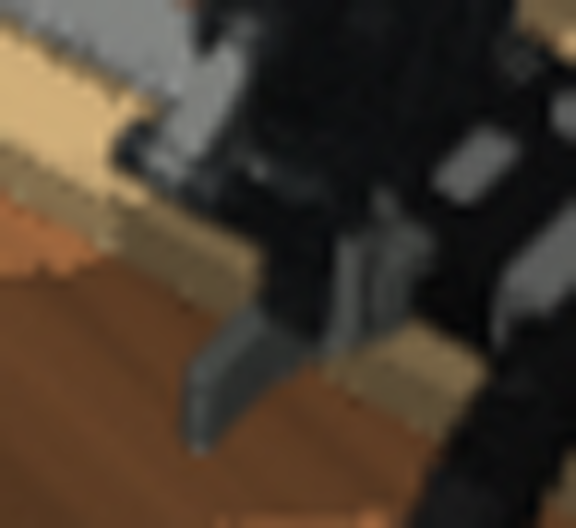

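```bash
python3 -c "
from h import *
p=b2w((-.0513,-.0825,.0329),TH,O)
print((proj('side',p)-[320,190]+.4)*5)
p=b2w([(-.0535+i,-.1241+j,.0266) for i in(-.0145,.0145) for j in (-.011,.011)],TH,O)
print((proj('side',p)-[340,230]+.46)*12)
p=b2w([(-.051,-.110,.023),(-.051,-.110,.047),(-.08,-.11,.047),(-.08,-.11,.023),(-.03,-.185,.018),(-.03,-.185,.0)],TH,O)
print((proj('side',p)-[340,230]+.46)*12)
"
```

```text
[[165.21472497 309.72498137]]
[[314.21622235 450.00536315]
 [227.04332133 399.36279028]
 [395.84190674 368.25607948]
 [309.12545911 318.87995764]]
[[262.29552753 356.65176249]
 [268.88996191 277.87459776]
 [184.98782924 359.10781177]
 [179.44680121 437.78296568]
 [618.08927515 485.07824265]
 [609.59972854 542.34435983]]
```

```bash
python3 -c "
from h import *
p=[(.5463,-.0667,.1295),(.5463,-.0667,.1495)]
q=b2w((-.0592,-.0687,.1262),TH,O);print(q)
for n,o in(('side',(320,180)),('top',(320,180))):
    a=cv2.imread(f'pics/{n}1.png')
    print(n,proj(n,p),proj(n,q),(proj(n,p)-o+.4)*8)
    cv2.imwrite(f'pics/zz{n}.png',cv2.resize(a[o[1]:o[1]+50,o[0]:o[0]+50],None,fx=8,fy=8,interpolation=2))
cv2.imwrite('pics/zz.png',cv2.hconcat([cv2.imread('pics/zzside.png'),cv2.imread('pics/zztop.png')]))
"
```

```text
[[ 0.54613704 -0.0690106   0.1262    ]]
side [[347.23152467 222.35824407]
 [347.54358814 216.18899425]] [[347.73444996 223.92871778]] [[221.05219738 342.06595253]
 [223.54870515 292.71195404]]
top [[340.82365113 197.31513907]
 [341.17212595 195.30128003]] [[341.82909105 197.71155199]] [[169.78920907 141.7211126 ]
 [172.57700758 125.61024026]]
```

View pics/zz.png

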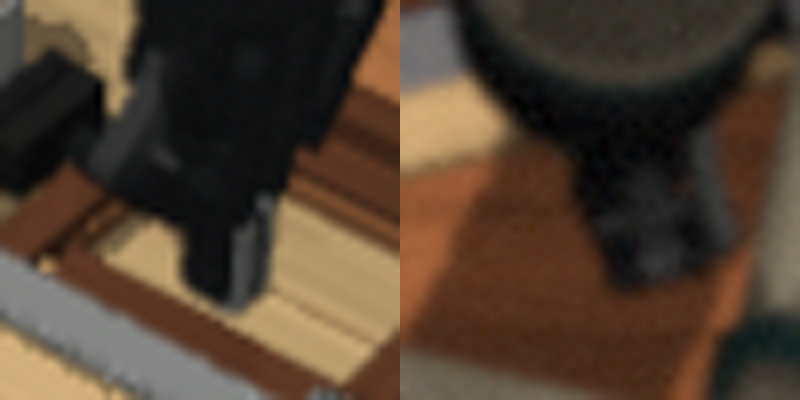

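```bash
python3 -c "
from h import *
print(proj('top',[(.137,.559,.211),(0,0,0)]),proj('side',[(.137,.559,.211),(0,0,0)]))
c=eyes.calibration('top');R=cv2.Rodrigues(c['rvec'])[0];print(-R.T@c['tvec'],R)
for z in(.1,.12,.13,.14,.15,.17): print(z,cast('top',(352,213),z),cast('side',(347.7,217.1),z))
"
```

```text
[[ 15.45417435 399.16911671]
 [310.97318369 447.57424953]] [[ 77.75941269 132.11284002]
 [130.35282589 351.32525355]]
[ 0.2972936  -0.02251524  1.2630464 ] [[-0.00113932 -0.99998265 -0.00577926]
 [-0.98693456  0.00205555 -0.16110848]
 [ 0.16111756  0.0055202  -0.98691978]]
0.1 [[ 0.5171657  -0.09233558  0.1       ]] [[ 0.57939739 -0.02896257  0.1       ]]
0.12 [[ 0.51338473 -0.09113494  0.12      ]] [[ 0.56534958 -0.04528923  0.12      ]]
0.13 [[ 0.51149424 -0.09053461  0.13      ]] [[ 0.55832568 -0.05345255  0.13      ]]
0.14 [[ 0.50960376 -0.08993429  0.14      ]] [[ 0.55130178 -0.06161588  0.14      ]]
0.15 [[ 0.50771328 -0.08933397  0.15      ]] [[ 0.54427788 -0.06977921  0.15      ]]
0.17 [[ 0.50393231 -0.08813332  0.17      ]] [[ 0.53023008 -0.08610586  0.17      ]]
```

```bash
python3 -c "
from h import *
a=eyes.get_image('top');cv2.imwrite('pics/top5.png',a)
st()
p=manip.get_state()['position']
g=cv2.resize(a[130:260,270:430],None,fx=5,fy=5,interpolation=2)
for z in(0,.05,.1,.15,.2,.25):
    u=(proj('top',p+[0,0,z])[0]-[270,130]+.4)*5
    cv2.circle(g,tuple(u.astype(int).tolist()),4,(0,255,0),1)
g=cv2.convertScaleAbs(g,alpha=2,beta=10)
cv2.imwrite('pics/z5.png',g[:600])
"
```

```text
t 4.65 board [-0.0536 -0.1237  0.0266] xang 104.3 z [-0.  0. -1.]
ftool [-0.61  0.74  0.65] w 0.0
```

View pics/z5.png

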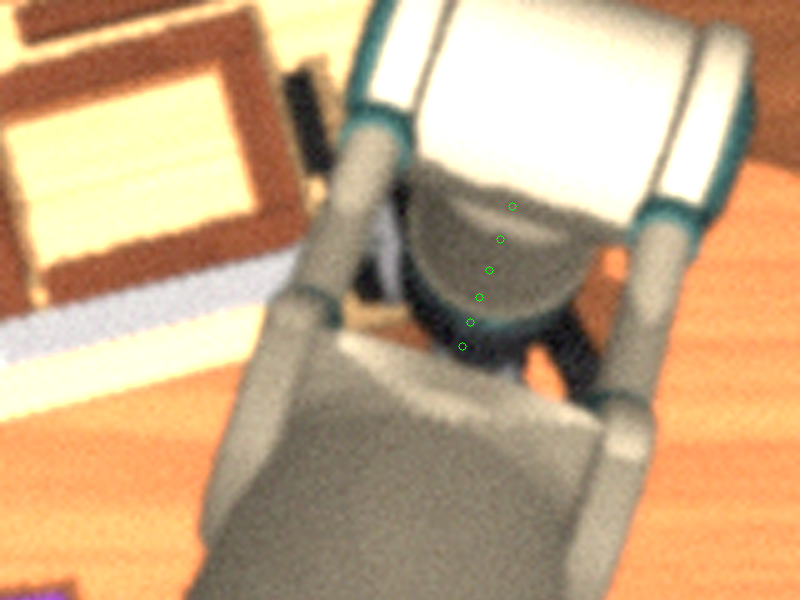

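View pics/top1.png

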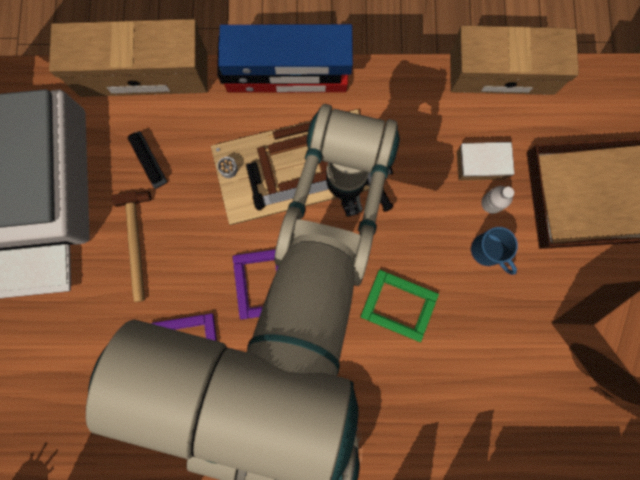

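Call:
{"method": "servo_tool", "body": {
  "increments": [
    {"slide": [0.015, 0, 0], "spin": 0},
    {"slide": [0.015, -0.005, 0], "spin": 0},
    {"slide": [0.008, 0, 0.004], "spin": 0},
    {"slide": [0, 0, 0.005], "spin": 0},
    {"slide": [0, 0, 0.004], "spin": 0},
    {"slide": [0, 0, 0], "spin": 0}
  ]
}}

```text
clock: 5.25
position: [0.5507, -0.0853, 0.0128]
ee_rot: [-0.0, 0.614, 0.789, -0.0]
contact_force: [0.1, -0.1, 0.0]
width: -0.0001
```

```bash
python3 -c "
from h import *
st()
p=manip.get_state()['position']
a=eyes.get_image('side');g=cv2.resize(a[215:275,320:390],None,fx=10,fy=10,interpolation=2)
for z in (0,.02):
  u=(proj('side',p+[0,0,z])[0]-[320,215]+.4)*10;cv2.circle(g,tuple(u.astype(int).tolist()),4,(0,255,0),1)
cv2.imwrite('pics/s6.png',g)
"
```

```text
t 5.25 board [-0.0588 -0.0856  0.0128] xang 104.3 z [-0.001  0.    -1.   ]
ftool [-0.11  0.06 -0.01] w -0.0
```

View pics/s6.png

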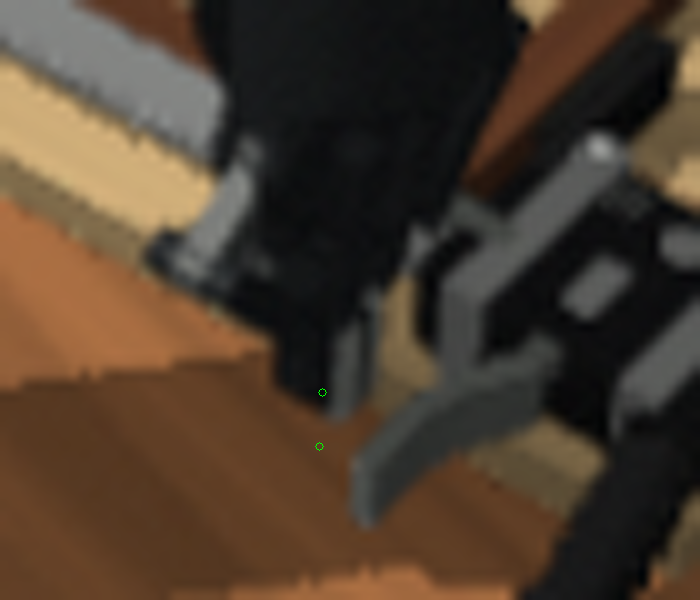

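Call:
{"method": "servo_tool", "body": {
  "increments": [
    {"slide": [0, 0.004, 0.004], "spin": 0},
    {"slide": [-0.004, 0, 0.003], "spin": 0},
    {"slide": [-0.004, 0, 0], "spin": 0},
    {"slide": [-0.004, 0, 0], "spin": 0},
    {"slide": [0, 0, 0], "spin": 0}
  ]
}}

```text
clock: 5.8
position: [0.5576, -0.0964, 0.0064]
ee_rot: [-0.0, 0.614, 0.789, 0.0]
contact_force: [0.5, 0.1, -0.9]
width: 0.0
```

```bash
python3 -c "
from h import *
st()"
```

```text
t 5.8 board [-0.0548 -0.0981  0.0064] xang 104.2 z [-0.001  0.    -1.   ]
ftool [-0.01  0.55  0.9 ] w 0.0
```

Call:
{"method": "servo_tool", "body": {
  "increments": [
    {"slide": [-0.003, 0, 0], "spin": 0},
    {"slide": [-0.003, 0, 0], "spin": 0},
    {"slide": [0, 0, 0], "spin": 0}
  ]
}}

```text
clock: 6.1
position: [0.5588, -0.102, 0.0065]
ee_rot: [-0.0, 0.614, 0.789, -0.0]
contact_force: [-2.1, 1.8, 0.5]
width: 0.0001
```

```bash
python3 -c "
from h import *
st()
p=manip.get_state()['position']
a=eyes.get_image('side');g=cv2.resize(a[215:275,320:390],None,fx=10,fy=10,interpolation=2)
cv2.imwrite('pics/s7.png',g)
"
```

```text
t 6.1 board [-0.055  -0.1038  0.0065] xang 104.2 z [-0.001  0.    -1.   ]
ftool [ 2.22 -1.6  -0.47] w 0.0
```

View pics/s7.png

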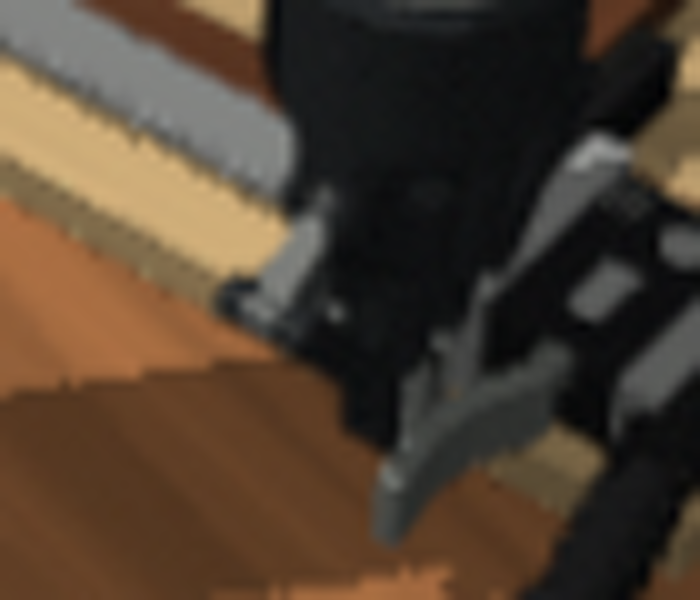

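Call:
{"method": "servo_tool", "body": {
  "increments": [
    {"slide": [-0.005, -0.001, -0.002], "spin": 0},
    {"slide": [-0.005, -0.001, -0.002], "spin": 0},
    {"slide": [-0.005, 0, 0], "spin": 0},
    {"slide": [-0.005, 0, 0], "spin": 0}
  ]
}}

```text
clock: 6.55
position: [0.5606, -0.1199, 0.0102]
ee_rot: [-0.002, 0.614, 0.789, 0.0]
contact_force: [-2.7, 7.4, -0.2]
width: 0.0005
```

```bash
python3 -c "
from h import *
st()
p=manip.get_state()['position']
a=eyes.get_image('side');g=cv2.resize(a[165:275,270:400],None,fx=5,fy=5,interpolation=2)
cv2.imwrite('pics/s8.png',g)
"
```

```text
t 6.55 board [-0.0577 -0.1216  0.0102] xang 104.2 z [-0.003  0.004 -1.   ]
ftool [ 7.81 -0.77  0.22] w 0.0
```

View pics/s8.png

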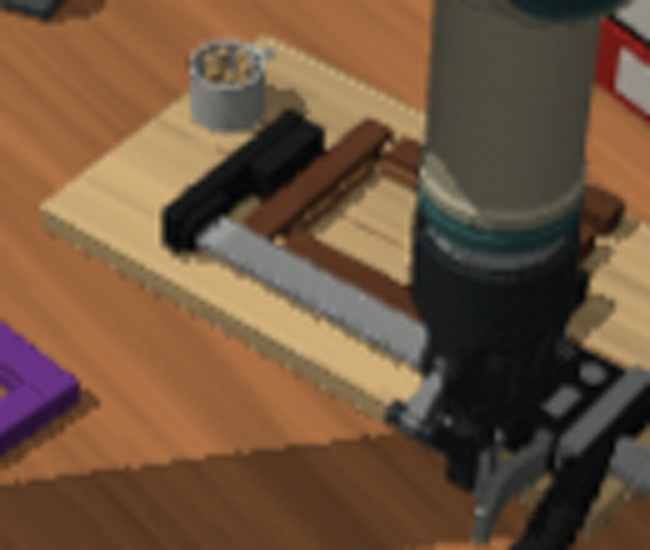

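Call:
{"method": "servo_tool", "body": {
  "increments": [
    {"slide": [-0.004, 0, 0], "spin": 0},
    {"slide": [-0.004, 0, 0], "spin": 0},
    {"slide": [-0.003, 0, 0], "spin": 0}
  ]
}}

```text
clock: 6.9
position: [0.5636, -0.1303, 0.0102]
ee_rot: [-0.002, 0.614, 0.789, 0.001]
contact_force: [-1.4, 7.0, -1.0]
width: 0.0001
```

```bash
python3 -c "
from h import *
st()"
```

```text
t 6.9 board [-0.0574 -0.1324  0.0102] xang 104.2 z [-0.003  0.004 -1.   ]
ftool [7.15 0.33 1.04] w 0.0
```

Call:
{"method": "servo_tool", "body": {
  "increments": [
    {"slide": [-0.003, 0, 0], "spin": 0},
    {"slide": [-0.002, 0, 0], "spin": 0}
  ]
}}

```text
clock: 7.1
position: [0.5649, -0.1338, 0.0102]
ee_rot: [-0.003, 0.615, 0.789, 0.002]
contact_force: [-1.8, 13.6, 0.8]
width: 0.0001
```

```bash
python3 -c "
from h import *
st()"
```

```text
t 7.1 board [-0.0571 -0.1362  0.0102] xang 104.1 z [-0.003  0.007 -1.   ]
ftool [13.59  1.59 -0.66] w 0.0
```

Call:
{"method": "servo_tool", "body": {
  "increments": [
    {"slide": [0.01, 0, 0], "spin": 0},
    {"slide": [0.01, 0, 0], "spin": 0},
    {"slide": [0.01, 0, 0], "spin": 0},
    {"slide": [0.011, 0, 0], "spin": 0},
    {"slide": [0, 0, 0], "spin": 0}
  ]
}}

```text
clock: 7.6
position: [0.5561, -0.0963, 0.011]
ee_rot: [0.0, 0.613, 0.79, 0.0]
contact_force: [-1.0, 1.3, -0.4]
width: -0.0001
```

```bash
python3 -c "
from h import *
st()
p=manip.get_state()['position']
a=eyes.get_image('side');g=cv2.resize(a[165:275,270:400],None,fx=5,fy=5,interpolation=2)
cv2.imwrite('pics/s9.png',g)
"
```

```text
t 7.6 board [-0.0563 -0.0976  0.011 ] xang 104.4 z [ 0.001 -0.    -1.   ]
ftool [ 1.55 -0.63  0.41] w -0.0
```

View pics/s9.png

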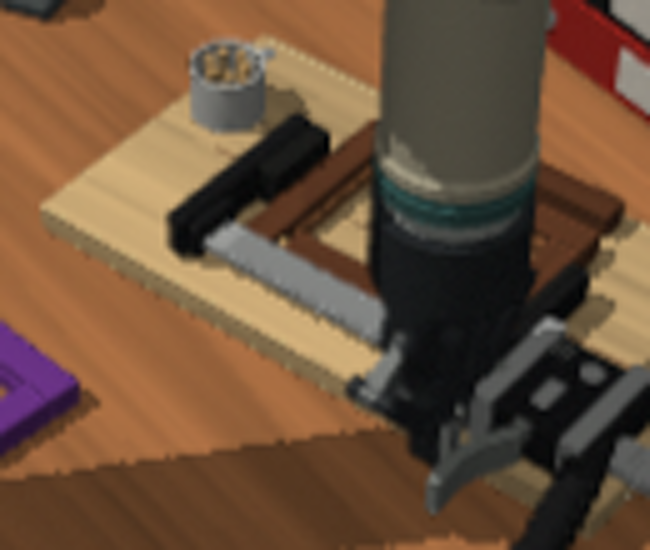

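```bash
cat > jaw.py <<'E'
from h import *
import sys
def jaw(im):
    r=cv2.imread('pics/side0.png');x0,y0,x1,y1=300,185,324,214
    res=cv2.matchTemplate(im[y0-6:y1+14,x0-6:x1+22],r[y0:y1,x0:x1],cv2.TM_CCOEFF_NORMED)
    _,m,_,l=cv2.minMaxLoc(res)
    d=proj('side',b2w([(.03,.108,.045),(.03,.098,.045)],TH,O));d=d[1]-d[0]
    v=np.array(l)-6
    print('jaw shift px',v,'score',round(m,2),'mm',round(10*(v@d)/(d@d),1), 'px/10mm',d.round(1))
if __name__=='__main__':
    st();im=eyes.get_image('side');jaw(im)
    cv2.imwrite('pics/'+sys.argv[1],cv2.resize(im[165:275,270:400],None,fx=5,fy=5,interpolation=2))
E
python3 jaw.py s10.png
```

```text
t 7.65 board [-0.0565 -0.098   0.0109] xang 104.3 z [ 0. -0. -1.]
ftool [ 1.47 -1.69 -1.31] w -0.0
jaw shift px [3 1] score 0.96 mm 9.7 px/10mm [2.8 1.5]
```

Call:
{"method": "servo_tool", "body": {
  "increments": [
    {"slide": [0.004, 0, 0], "spin": 0},
    {"slide": [0, 0, 0], "spin": 0}
  ]
}}

```text
clock: 7.9
position: [0.5555, -0.0938, 0.0107]
ee_rot: [0.0, 0.614, 0.789, 0.0]
contact_force: [0.2, -0.7, -0.8]
width: -0.0004
```

```bash
python3 jaw.py s11.png
```

```text
t 7.9 board [-0.0563 -0.095   0.0107] xang 104.3 z [ 0.001 -0.    -1.   ]
ftool [-0.72  0.05  0.81] w -0.0
jaw shift px [3 1] score 0.96 mm 9.7 px/10mm [2.8 1.5]
```

Call:
{"method": "servo_tool", "body": {
  "increments": [
    {"slide": [-0.006, 0, 0], "spin": 0},
    {"slide": [-0.005, 0, 0], "spin": 0},
    {"slide": [-0.004, 0, 0], "spin": 0},
    {"slide": [-0.004, 0, 0], "spin": 0},
    {"slide": [-0.004, 0, 0], "spin": 0}
  ]
}}

```text
clock: 8.45
position: [0.5579, -0.1144, 0.0102]
ee_rot: [-0.003, 0.614, 0.789, -0.0]
contact_force: [-5.5, 5.8, 4.9]
width: 0.0006
```

```bash
python3 -c "
from h import *
st()"
```

```text
t 8.45 board [-0.059  -0.1156  0.0102] xang 104.2 z [-0.006  0.004 -1.   ]
ftool [ 6.98 -3.96 -4.88] w 0.001
```

Call:
{"method": "servo_tool", "body": {
  "increments": [
    {"slide": [-0.003, 0, 0], "spin": 0},
    {"slide": [-0.003, 0, 0], "spin": 0}
  ]
}}

```text
clock: 8.65
position: [0.5589, -0.1193, 0.0101]
ee_rot: [-0.004, 0.614, 0.789, 0.0]
contact_force: [-5.6, 8.4, 6.8]
width: 0.0001
```

```bash
python3 -c "
from h import *
st()"
```

```text
t 8.65 board [-0.0593 -0.1206  0.0101] xang 104.2 z [-0.007  0.005 -1.   ]
ftool [ 9.52 -3.44 -6.69] w 0.0
```

Call:
{"method": "servo_tool", "body": {
  "increments": [
    {"slide": [-0.003, 0, 0], "spin": 0},
    {"slide": [-0.003, 0, 0], "spin": 0}
  ]
}}

```text
clock: 8.85
position: [0.5603, -0.125, 0.0101]
ee_rot: [-0.004, 0.614, 0.789, 0.0]
contact_force: [-6.2, 8.8, 4.3]
width: 0.0001
```

```bash
python3 jaw.py s12.png
```

```text
t 8.85 board [-0.0593 -0.1264  0.0101] xang 104.2 z [-0.007  0.005 -1.   ]
ftool [10.12 -3.88 -4.19] w 0.0
jaw shift px [5 2] score 0.95 mm 16.7 px/10mm [2.8 1.5]
```

View pics/s12.png

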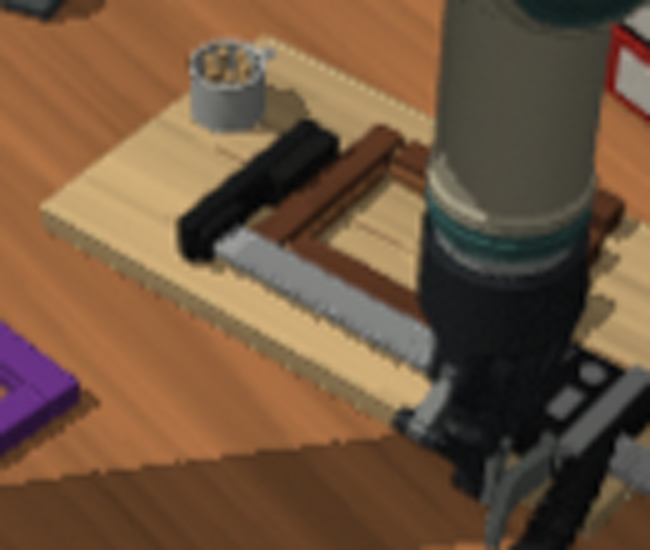

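Call:
{"method": "servo_tool", "body": {
  "increments": [
    {"slide": [-0.002, -0.001, -0.002], "spin": 0},
    {"slide": [-0.002, -0.001, -0.001], "spin": 0}
  ]
}}

```text
clock: 9.1
position: [0.56, -0.1286, 0.0118]
ee_rot: [-0.004, 0.615, 0.789, 0.001]
contact_force: [-1.1, 8.7, -5.9]
width: -0.0001
```

```bash
python3 -c "
from h import *
st()"
```

```text
t 9.1 board [-0.0605 -0.1299  0.0118] xang 104.2 z [-0.006  0.007 -1.   ]
ftool [8.63 1.04 5.96] w -0.0
```

Call:
{"method": "servo_tool", "body": {
  "increments": [
    {"slide": [-0.002, 0, 0], "spin": 0},
    {"slide": [-0.002, 0, 0], "spin": 0}
  ]
}}

```text
clock: 9.3
position: [0.5612, -0.1324, 0.0119]
ee_rot: [-0.004, 0.615, 0.789, 0.001]
contact_force: [-1.9, 9.4, -3.5]
width: 0.0
```

```bash
python3 jaw.py s13.png
```

```text
t 9.3 board [-0.0603 -0.1339  0.0119] xang 104.2 z [-0.005  0.007 -1.   ]
ftool [9.52 0.5  3.6 ] w 0.0
jaw shift px [5 3] score 0.94 mm 18.2 px/10mm [2.8 1.5]
```

Call:
{"method": "servo_tool", "body": {
  "increments": [
    {"slide": [-0.002, 0, 0], "spin": 0},
    {"slide": [-0.002, 0, 0], "spin": 0}
  ]
}}

```text
clock: 9.55
position: [0.5622, -0.1352, 0.0118]
ee_rot: [-0.005, 0.615, 0.789, 0.002]
contact_force: [-0.4, 15.2, -2.8]
width: 0.0002
```

```bash
python3 jaw.py s14.png
```

```text
t 9.55 board [-0.06   -0.1368  0.0118] xang 104.1 z [-0.006  0.009 -1.   ]
ftool [14.78  3.29  2.95] w 0.0
jaw shift px [6 3] score 0.95 mm 21.0 px/10mm [2.8 1.5]
```

Call:
{"method": "servo_tool", "body": {
  "increments": [
    {"slide": [0.01, 0, 0], "spin": 0},
    {"slide": [0.01, 0, 0], "spin": 0},
    {"slide": [0.01, 0, 0], "spin": 0},
    {"slide": [0.01, 0.001, 0], "spin": 0},
    {"slide": [0.006, 0.001, 0], "spin": 0},
    {"slide": [0, 0, 0], "spin": 0},
    {"slide": [0, 0, 0], "spin": 0}
  ]
}}

```text
clock: 10.3
position: [0.556, -0.0948, 0.0139]
ee_rot: [0.001, 0.614, 0.79, 0.0]
contact_force: [-0.3, -0.3, 0.2]
width: -0.0003
```

```bash
python3 jaw.py s15.png
```

```text
t 10.3 board [-0.056  -0.0962  0.0139] xang 104.3 z [ 0.001 -0.001 -1.   ]
ftool [-0.21 -0.32 -0.19] w -0.0
jaw shift px [6 3] score 0.95 mm 21.0 px/10mm [2.8 1.5]
```

View pics/s15.png

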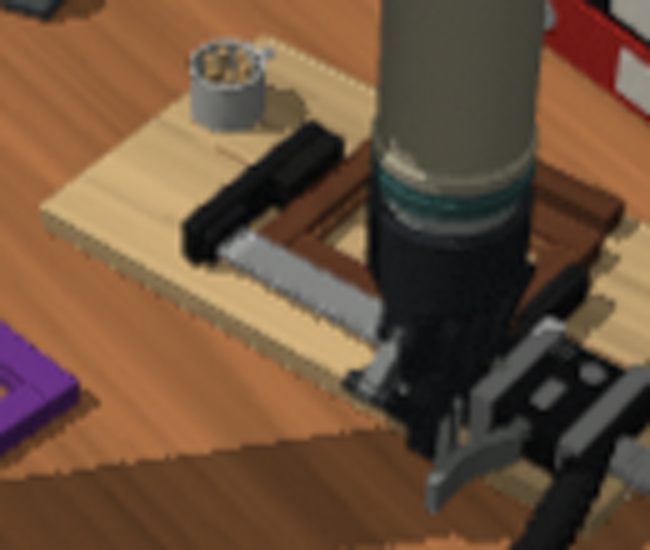

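Call:
{"method": "servo_tool", "body": {
  "increments": [
    {"slide": [-0.004, -0.001, 0.003], "spin": 0},
    {"slide": [-0.004, 0, 0], "spin": 0},
    {"slide": [-0.003, 0, 0], "spin": 0},
    {"slide": [-0.003, 0, 0], "spin": 0}
  ]
}}

```text
clock: 10.75
position: [0.5559, -0.1073, 0.0101]
ee_rot: [-0.003, 0.614, 0.789, -0.0]
contact_force: [-3.7, 5.8, 3.1]
width: 0.0001
```

```bash
python3 -c "
from h import *
st()"
```

```text
t 10.75 board [-0.0592 -0.1082  0.0101] xang 104.2 z [-0.004  0.003 -1.   ]
ftool [ 6.51 -2.19 -3.11] w 0.0
```

Call:
{"method": "servo_tool", "body": {
  "increments": [
    {"slide": [-0.002, 0, 0], "spin": 0},
    {"slide": [-0.002, 0, 0], "spin": 0}
  ]
}}

```text
clock: 10.95
position: [0.5561, -0.1101, 0.0101]
ee_rot: [-0.004, 0.614, 0.789, 0.0]
contact_force: [-4.8, 8.4, 4.4]
width: -0.0003
```

```bash
python3 -c "
from h import *
st()"
```

```text
t 10.95 board [-0.0597 -0.1109  0.0101] xang 104.2 z [-0.005  0.005 -1.   ]
ftool [ 9.33 -2.6  -4.34] w -0.0
```

Call:
{"method": "servo_tool", "body": {
  "increments": [
    {"slide": [-0.002, 0, 0], "spin": 0},
    {"slide": [-0.002, 0, 0], "spin": 0}
  ]
}}

```text
clock: 11.15
position: [0.5564, -0.1131, 0.0101]
ee_rot: [-0.005, 0.615, 0.789, 0.0]
contact_force: [-5.7, 10.5, 4.9]
width: -0.0001
```

```bash
python3 jaw.py s16.png
```

```text
t 11.15 board [-0.0602 -0.1139  0.0101] xang 104.2 z [-0.007  0.006 -1.   ]
ftool [11.65 -2.96 -4.81] w -0.0
jaw shift px [6 3] score 0.94 mm 21.0 px/10mm [2.8 1.5]
```

Call:
{"method": "servo_tool", "body": {
  "increments": [
    {"slide": [0, 0, 0], "spin": 0},
    {"slide": [0, 0, 0], "spin": 0}
  ]
}}

```text
clock: 11.4
position: [0.5564, -0.113, 0.0101]
ee_rot: [-0.005, 0.615, 0.789, 0.0]
contact_force: [-5.3, 8.8, 5.7]
width: 0.0001
```

```bash
python3 jaw.py s17.png
```

```text
t 11.4 board [-0.0602 -0.1138  0.0101] xang 104.2 z [-0.007  0.006 -1.   ]
ftool [ 9.93 -3.05 -5.64] w 0.0
jaw shift px [6 3] score 0.94 mm 21.0 px/10mm [2.8 1.5]
```

View pics/s17.png

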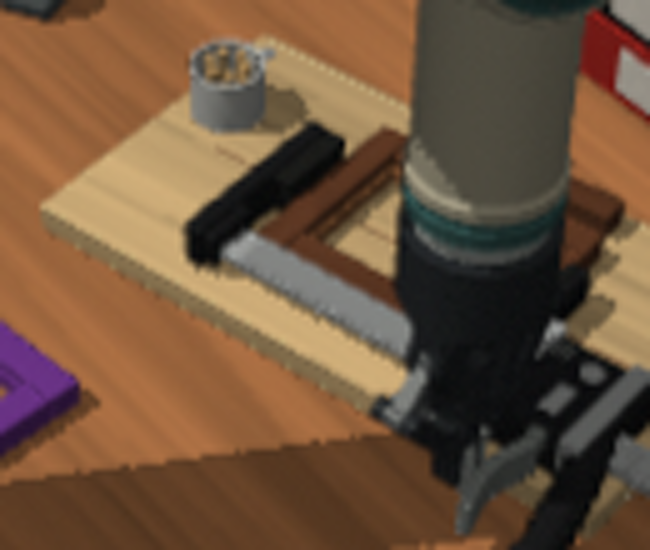

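Call:
{"method": "servo_tool", "body": {
  "increments": [
    {"slide": [-0.001, 0, 0], "spin": 0},
    {"slide": [-0.001, 0, 0], "spin": 0},
    {"slide": [-0.001, 0, 0], "spin": 0}
  ]
}}

```text
clock: 11.75
position: [0.5567, -0.1152, 0.0101]
ee_rot: [-0.005, 0.615, 0.789, 0.001]
contact_force: [-5.4, 11.0, 6.6]
width: -0.0001
```

```bash
python3 -c "
from h import *
st()"
```

```text
t 11.75 board [-0.0604 -0.116   0.0101] xang 104.1 z [-0.008  0.007 -1.   ]
ftool [12.07 -2.6  -6.48] w -0.0
```

Call:
{"method": "servo_tool", "body": {
  "increments": [
    {"slide": [-0.001, 0, 0], "spin": 0},
    {"slide": [-0.001, 0, 0], "spin": 0}
  ]
}}

```text
clock: 11.95
position: [0.557, -0.1166, 0.0101]
ee_rot: [-0.006, 0.615, 0.789, 0.001]
contact_force: [-5.4, 11.8, 7.0]
width: -0.0001
```

```bash
python3 -c "
from h import *
st()"
```

```text
t 11.95 board [-0.0605 -0.1175  0.0101] xang 104.1 z [-0.008  0.008 -1.   ]
ftool [12.87 -2.39 -6.9 ] w -0.0
```

```bash
python3 -c "
from h import *
a=eyes.get_image('side');b=eyes.get_image('top');jaw=__import__('jaw').jaw;jaw(a)
cv2.imwrite('pics/side18.png',a);cv2.imwrite('pics/top18.png',b)
f=lambda x:cv2.resize(x,(400,400),interpolation=2)
cv2.imwrite('pics/z18.png',cv2.hconcat([f(a[180:230,305:355]),f(b[125:195,240:310])]))
st()"
```

```text
jaw shift px [6 4] score 0.93 mm 22.4 px/10mm [2.8 1.5]
t 12.05 board [-0.0605 -0.1176  0.0101] xang 104.1 z [-0.008  0.008 -1.   ]
ftool [12.96 -2.96 -5.86] w -0.0
```

View pics/z18.png

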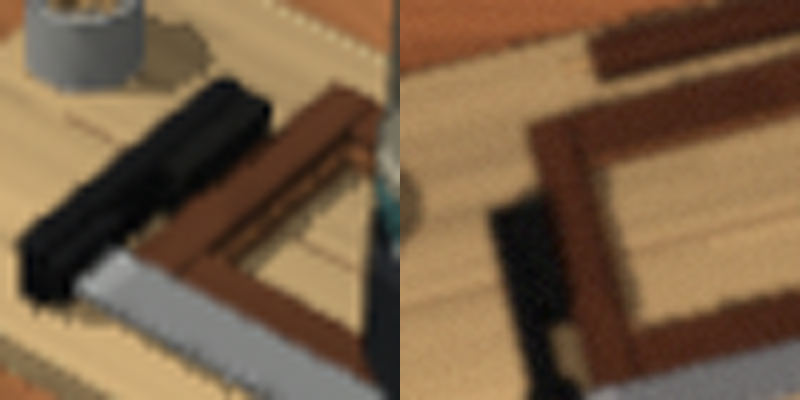

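Call:
{"method": "servo_tool", "body": {
  "increments": [
    {"slide": [-0.0005, 0, 0], "spin": 0},
    {"slide": [0, 0, 0], "spin": 0},
    {"slide": [0, 0, 0], "spin": 0},
    {"slide": [0, 0, 0], "spin": 0}
  ]
}}

```text
clock: 12.45
position: [0.557, -0.1169, 0.0101]
ee_rot: [-0.006, 0.615, 0.789, 0.001]
contact_force: [-6.5, 12.7, 6.4]
width: 0.0001
```

```bash
python3 -c "
from h import *
st()"
```

```text
t 12.45 board [-0.0605 -0.1178  0.0101] xang 104.1 z [-0.008  0.008 -1.   ]
ftool [13.94 -3.29 -6.21] w 0.0
```

Call:
{"method": "servo_tool", "body": {
  "increments": [
    {"slide": [0.008, 0, 0], "spin": 0},
    {"slide": [0.01, 0, 0], "spin": 0},
    {"slide": [0.01, 0, 0], "spin": 0},
    {"slide": [0.01, 0, -0.02], "spin": 0},
    {"slide": [0, 0, -0.04], "spin": 0},
    {"slide": [0, 0, -0.03], "spin": 0},
    {"slide": [0, 0, 0], "spin": 0}
  ]
}}

```text
clock: 13.15
position: [0.5562, -0.0861, 0.1054]
ee_rot: [0.006, 0.614, 0.79, 0.002]
contact_force: [0.7, 0.0, 0.3]
width: -0.0
```

```bash
python3 -c "
from h import *
a=eyes.get_image('side');b=eyes.get_image('top');jaw=__import__('jaw').jaw;jaw(a)
cv2.imwrite('pics/side19.png',a);cv2.imwrite('pics/top19.png',b)
f=lambda x:cv2.resize(x,(400,400),interpolation=2)
cv2.imwrite('pics/z19.png',cv2.hconcat([f(a[180:270,305:395]),f(b[125:215,240:330])]))
st((0,-.066,.06))"
```

```text
jaw shift px [6 3] score 0.95 mm 21.0 px/10mm [2.8 1.5]
t 13.25 board [-0.0567 -0.0861  0.1015] xang 104.3 z [ 0.003 -0.001 -1.   ]
ftool [0.25 0.55 1.11] w -0.0
slide [0.0202 0.0566 0.0416]
```

View pics/z19.png

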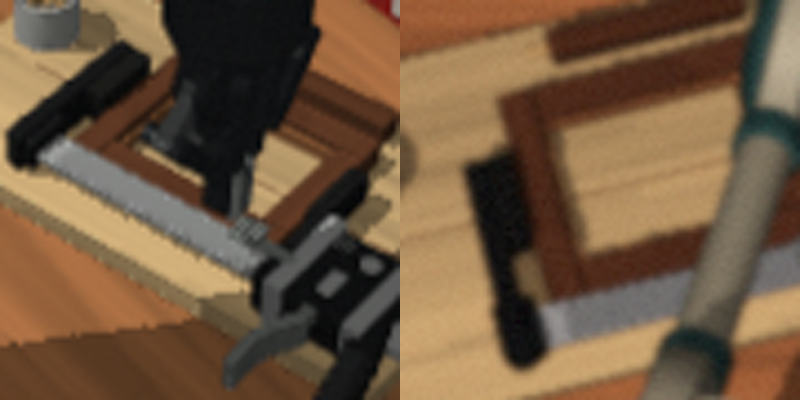

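Call:
{"method": "servo_tool", "body": {
  "increments": [
    {"slide": [0, -0.045, -0.02], "spin": 0},
    {"slide": [0, -0.045, 0], "spin": 0},
    {"slide": [0, -0.045, 0], "spin": 0},
    {"slide": [0, -0.045, 0], "spin": 0},
    {"slide": [0, -0.03, 0], "spin": 0},
    {"slide": [0, 0, 0], "spin": 0}
  ]
}}

```text
clock: 13.85
position: [0.3433, -0.1355, 0.119]
ee_rot: [-0.003, 0.615, 0.789, -0.001]
contact_force: [0.3, -0.0, 0.2]
width: 0.0002
```

```bash
python3 -c "
from h import *
a=eyes.get_image('side');b=eyes.get_image('top');jaw=__import__('jaw').jaw;jaw(a)
cv2.imwrite('pics/side20.png',a);cv2.imwrite('pics/top20.png',b)
f=lambda x,h:cv2.resize(x,(x.shape[1]*7,x.shape[0]*7),interpolation=2)
cv2.imwrite('pics/z20.png',f(b[115:195,245:355],0))
cv2.imwrite('pics/z20s.png',f(a[175:255,300:410],0))
st()"
```

```text
jaw shift px [8 1] score 0.86 mm 23.5 px/10mm [2.8 1.5]
t 13.95 board [-0.2679 -0.0851  0.12  ] xang 104.2 z [-0.  0. -1.]
ftool [-0.44  0.17 -0.15] w 0.0
```

View pics/z20.png

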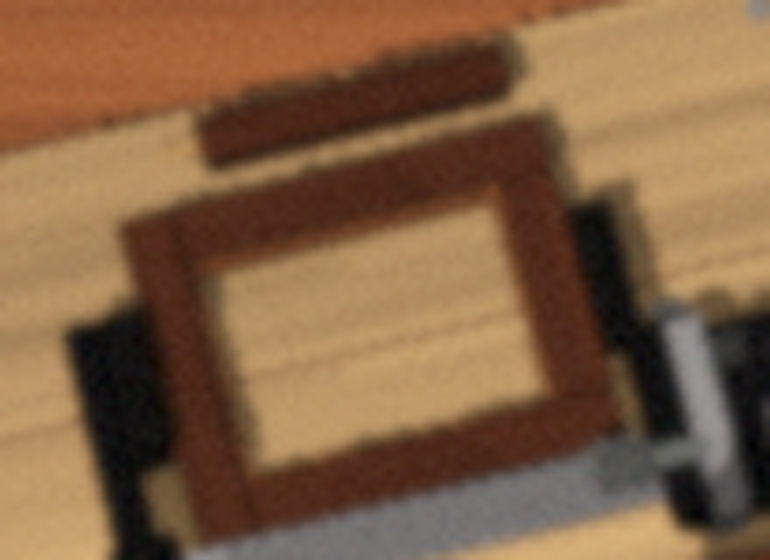

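View pics/z20s.png

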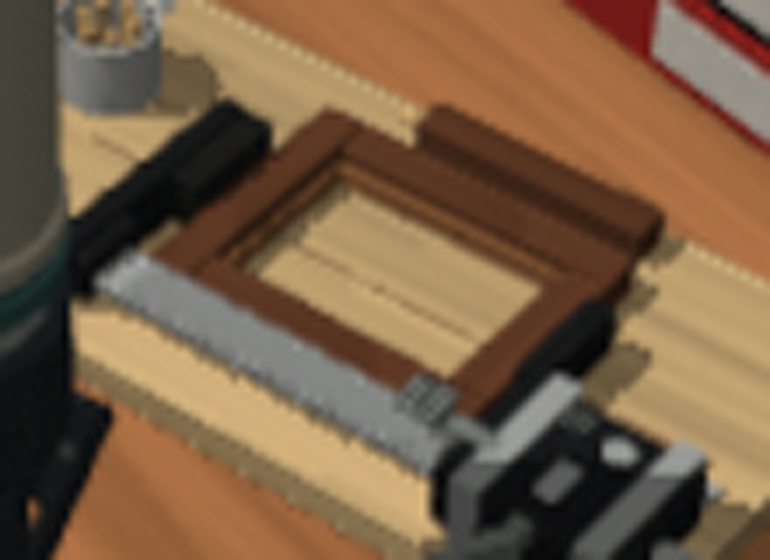

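```bash
python3 -c "
from h import *
P=cast('top',np.array([(123,228),(543,118),(197,545),(178,215),(545,392),(500,188),(212,270)])/7+[245,115]-.43,.036)
print(np.linalg.norm(P[0]-P[1]),np.linalg.norm(P[0]-P[2]),np.linalg.norm(P[5]-P[6]))
P0=cast('top',np.array([(220,182),(458,118),(440,165),(268,205)])/3.8+[200,100]-.37,.036)
print(np.linalg.norm(P0[0]-P0[1]),np.linalg.norm(P0[2]-P0[3]))
"
```

```text
0.14863358756455147 0.11404567899035896 0.10228573145578561
0.15541463434883365 0.11100455068229345
```

Call:
{"method": "servo_tool", "body": {
  "increments": [
    {"slide": [0.005, 0.045, 0], "spin": 0},
    {"slide": [0.005, 0.045, 0], "spin": 0},
    {"slide": [0.005, 0.045, 0], "spin": 0},
    {"slide": [0.005, 0.045, 0], "spin": 0},
    {"slide": [0, 0.045, 0], "spin": 0},
    {"slide": [0, 0.03, 0], "spin": 0},
    {"slide": [0, 0.01, 0], "spin": 0},
    {"slide": [0, 0, 0], "spin": 0}
  ]
}}

```text
clock: 14.75
position: [0.6016, -0.0508, 0.1191]
ee_rot: [-0.001, 0.613, 0.79, -0.0]
contact_force: [-0.3, -0.3, -0.6]
width: 0.0001
```

```bash
python3 -c "
from h import *
st((0.0005,-.065,.07))"
```

```text
t 14.75 board [-0.0009 -0.0647  0.1191] xang 104.4 z [-0.001  0.    -1.   ]
ftool [-0.24 -0.4   0.57] w 0.0
slide [-0.0003  0.0015  0.0491]
```

Call:
{"method": "servo_tool", "body": {
  "increments": [
    {"slide": [0, 0.001, 0.02], "spin": 0},
    {"slide": [0, 0, 0.02], "spin": 0},
    {"slide": [0, 0, 0.01], "spin": 0},
    {"slide": [0, 0, 0.005], "spin": 0},
    {"slide": [0, 0, 0], "spin": 0}
  ]
}}

```text
clock: 15.25
position: [0.6003, -0.0516, 0.0653]
ee_rot: [-0.001, 0.614, 0.789, -0.0]
contact_force: [0.6, 0.4, 1.0]
width: -0.0002
```

```bash
python3 -c "
from h import *
st((0.0005,-.065,.046))
p=manip.get_state()['position']
a=eyes.get_image('side');g=cv2.resize(a[205:265,330:400],None,fx=10,fy=10,interpolation=2)
for z in (0,.02):
  u=(proj('side',p+[0,0,z])[0]-[330,205]+.4)*10;cv2.circle(g,tuple(u.astype(int).tolist()),4,(0,255,0),1)
cv2.imwrite('pics/s21.png',g)
"
```

```text
t 15.25 board [-0.0024 -0.0652  0.0653] xang 104.2 z [-0.001  0.    -1.   ]
ftool [ 0.3   0.65 -0.99] w -0.0
slide [0.0002 0.0029 0.0193]
```

View pics/s21.png

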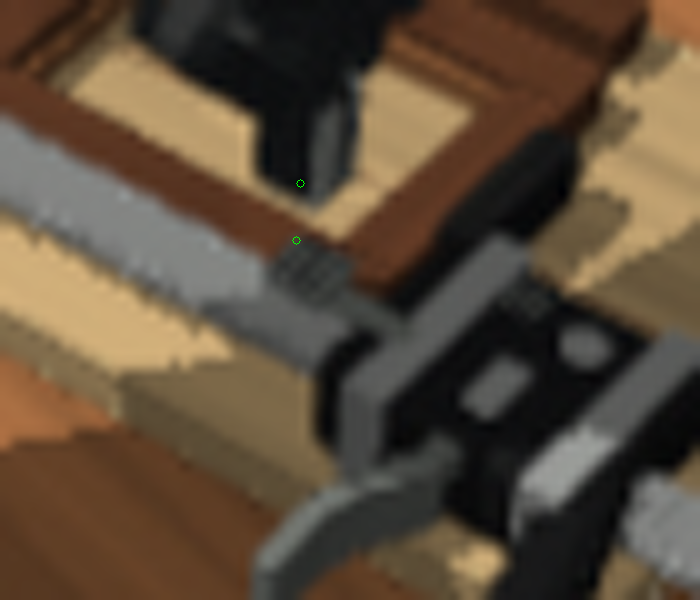

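Call:
{"method": "servo_tool", "body": {
  "increments": [
    {"slide": [-0.001, 0.003, 0.01], "spin": 0},
    {"slide": [-0.001, 0, 0.01], "spin": 0},
    {"slide": [0, 0, 0.003], "spin": 0},
    {"slide": [0, 0, 0.002], "spin": 0}
  ]
}}

```text
clock: 15.7
position: [0.6041, -0.0526, 0.0398]
ee_rot: [-0.001, 0.614, 0.789, -0.0]
contact_force: [-0.8, -0.1, 0.3]
width: 0.0003
```

Call:
{"method": "servo_tool", "body": {
  "increments": [
    {"slide": [0, 0, 0.002], "spin": 0},
    {"slide": [0, 0, 0.002], "spin": 0},
    {"slide": [0, 0, 0.001], "spin": 0}
  ]
}}

```text
clock: 16.0
position: [0.6046, -0.0522, 0.036]
ee_rot: [-0.0, 0.614, 0.789, 0.0]
contact_force: [-1.3, 2.1, 4.0]
width: 0.0001
```

```bash
python3 -c "
from h import *
st()
p=manip.get_state()['position']
a=eyes.get_image('side');g=cv2.resize(a[205:265,330:400],None,fx=10,fy=10,interpolation=2)
cv2.imwrite('pics/s22.png',g)
"
```

```text
t 16.0 board [ 0.0016 -0.0669  0.036 ] xang 104.2 z [ 0.     0.001 -1.   ]
ftool [ 2.35 -0.7  -3.96] w 0.0
```

View pics/s22.png

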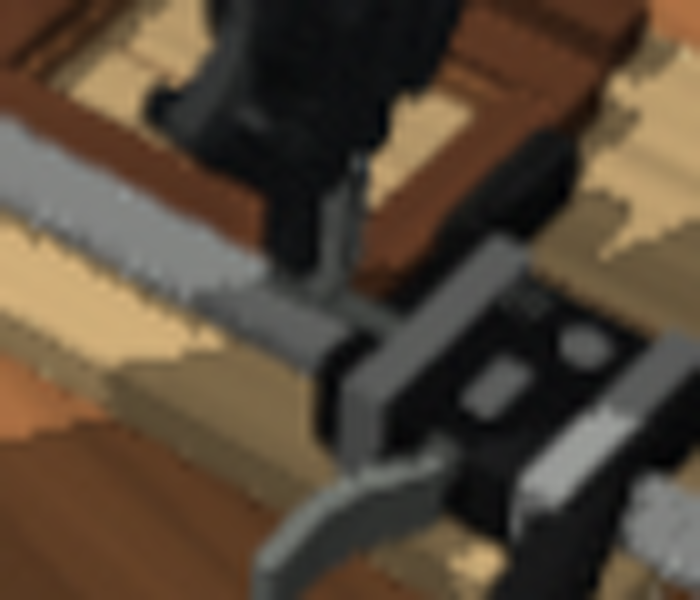

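Call:
{"method": "servo_tool", "body": {
  "increments": [
    {"slide": [0, 0, 0.002], "spin": 0},
    {"slide": [0, 0, 0.002], "spin": 0},
    {"slide": [0, 0, 0.002], "spin": 0}
  ]
}}

```text
clock: 16.35
position: [0.6043, -0.0511, 0.03]
ee_rot: [-0.001, 0.614, 0.789, 0.001]
contact_force: [-1.9, 5.0, 3.7]
width: 0.0001
```

```bash
python3 jaw.py s23.png
```

```text
t 16.35 board [ 0.0016 -0.0658  0.03  ] xang 104.2 z [ 0.     0.002 -1.   ]
ftool [ 5.29 -0.61 -3.64] w 0.0
jaw shift px [5 3] score 0.96 mm 18.2 px/10mm [2.8 1.5]
```

Call:
{"method": "servo_tool", "body": {
  "increments": [
    {"slide": [0, 0, 0.001], "spin": 0},
    {"slide": [0, 0, 0.001], "spin": 0}
  ]
}}

```text
clock: 16.6
position: [0.6044, -0.0514, 0.0283]
ee_rot: [-0.001, 0.614, 0.789, 0.001]
contact_force: [-3.3, 6.1, 11.9]
width: 0.0002
```

```bash
python3 jaw.py s24.png
```

```text
t 16.6 board [ 0.0016 -0.066   0.0283] xang 104.2 z [ 0.     0.002 -1.   ]
ftool [  6.78  -1.71 -11.9 ] w 0.0
jaw shift px [2 1] score 0.98 mm 7.0 px/10mm [2.8 1.5]
```

Released; jaw running back. Hold it down.

Call:
{"method": "servo_tool", "body": {
  "increments": [
    {"slide": [0, 0, 0], "spin": 0},
    {"slide": [0, 0, 0], "spin": 0},
    {"slide": [0, 0, 0], "spin": 0},
    {"slide": [0, 0, 0], "spin": 0},
    {"slide": [0, 0, 0], "spin": 0},
    {"slide": [0, 0, 0], "spin": 0},
    {"slide": [0, 0, 0], "spin": 0},
    {"slide": [0, 0, 0], "spin": 0}
  ]
}}

```text
clock: 17.45
position: [0.6044, -0.0514, 0.0286]
ee_rot: [-0.0, 0.614, 0.789, 0.001]
contact_force: [-2.6, 5.6, 8.2]
width: 0.0003
```

```bash
python3 jaw.py s25.png
```

```text
t 17.45 board [ 0.0016 -0.066   0.0286] xang 104.2 z [ 0.     0.002 -1.   ]
ftool [ 6.04 -1.14 -8.18] w 0.0
jaw shift px [-1 -1] score 0.96 mm -4.2 px/10mm [2.8 1.5]
```

Call:
{"method": "servo_tool", "body": {
  "increments": [
    {"slide": [0, 0, -0.005], "spin": 0},
    {"slide": [0, 0, -0.01], "spin": 0},
    {"slide": [0, 0, -0.03], "spin": 0},
    {"slide": [0, 0, -0.04], "spin": 0},
    {"slide": [0, -0.045, -0.01], "spin": 0},
    {"slide": [0, -0.045, 0], "spin": 0},
    {"slide": [0, -0.045, 0], "spin": 0},
    {"slide": [0, -0.045, 0], "spin": 0}
  ]
}}

```text
clock: 18.3
position: [0.4286, -0.0981, 0.123]
ee_rot: [0.001, 0.614, 0.79, -0.001]
contact_force: [-0.7, -0.5, 0.3]
width: -0.0005
```

Call:
{"method": "servo_tool", "body": {
  "increments": [
    {"slide": [0, -0.045, 0], "spin": 0},
    {"slide": [0, -0.03, 0], "spin": 0},
    {"slide": [0, 0, 0], "spin": 0},
    {"slide": [0, 0, 0], "spin": 0}
  ]
}}

```text
clock: 18.7
position: [0.3579, -0.1164, 0.1233]
ee_rot: [0.001, 0.614, 0.789, 0.0]
contact_force: [0.2, -0.0, 0.5]
width: -0.0003
```

```bash
python3 -c "
from h import *
a=eyes.get_image('side');b=eyes.get_image('top');jaw=__import__('jaw').jaw;jaw(a)
cv2.imwrite('pics/side26.png',a);cv2.imwrite('pics/top26.png',b)
cv2.imwrite('pics/z26.png',cv2.resize(b[100:230,210:410],None,fx=4,fy=4,interpolation=2))
cv2.imwrite('pics/z26s.png',cv2.resize(a[165:290,280:440],None,fx=4.5,fy=4.5,interpolation=2))
st()"
```

```text
jaw shift px [ 3 -4] score 0.69 mm 2.3 px/10mm [2.8 1.5]
t 18.8 board [-0.2522 -0.0681  0.1231] xang 104.3 z [ 0.002 -0.001 -1.   ]
ftool [-0.36  0.5   0.22] w -0.0
```

View pics/z26.png

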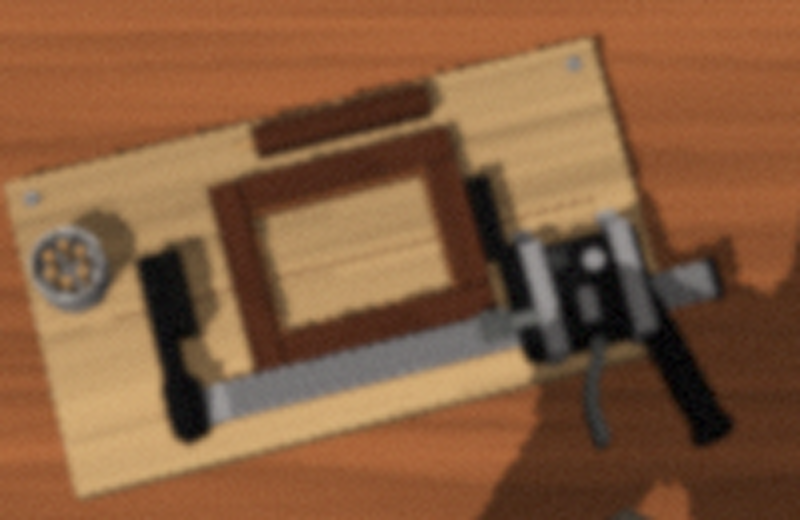

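View pics/z26s.png

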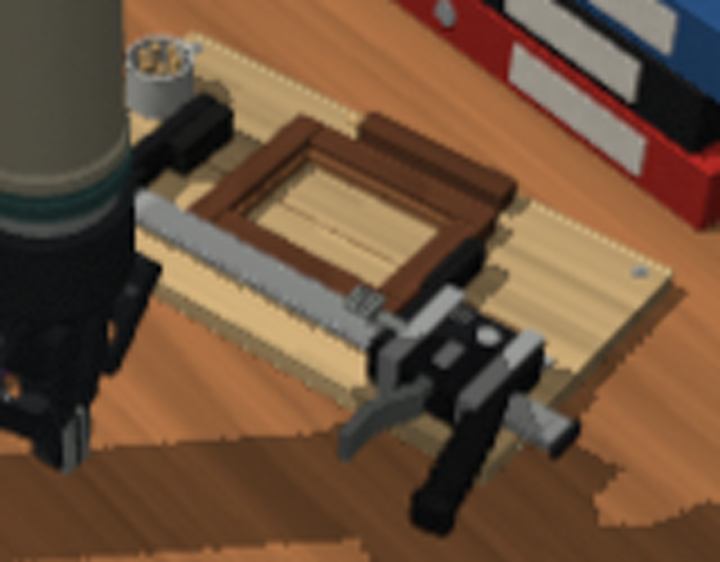

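```bash
python3 -c "
from rig import manip
print(manip.sign_off())"
```

```text
the job is handed in; nothing more can be done
None
```

The frame is closed: the end rail looks home on its dowels, the jaw has run back open, and I handed the job in at about 18.8 s. No verdict is reported, so this is my own assessment.

I pumped the trigger with shut fingers: two full strokes, then a slow third one that went firm. I held that at about 13 to 14 N on the trigger for roughly half a second. Then I pressed the release down until the jaw stopped moving, lifted off and backed away.

**What the last pictures and readings showed:**
- **Rail:** no gap is visible at the seam. The frame measured about 149 mm against 150 mm nominal, from about 155 mm before.
- **Jaw:** fully back and clear of the frame.
- **Trigger and release:** both have sprung back.
- **Frame and neighbours:** the frame lies flat against the fixed jaw. The dowel tin and spare rail look untouched; I did not measure the other things on the desk.
- **Arm:** it ended clear of everything, with a force reading near zero.

**What disagreed or is less certain:**
- **Finger length:** the shut fingertips sit about 20 mm short of the reported tool point. My first pass went over the trigger without touching it, so I lowered the arm.
- **Starting position of the jaw:** it came to rest about 4 to 5 mm further back than where it started, so it was probably one tooth closed at the start.
- **Last jaw reading:** my image match for the jaw failed in the final side view because the arm was in the way, so I relied on the top view there.
- **Squeeze on the frame:** I could not measure the pad force. I judged it from the trigger going firm.

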